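# Clamp a marked-out sheet for filing

### The job

The marked-out aluminium sheet on the cast-iron marking-out plate has to go into the reclining sheet clamp to have its edge filed. It is too thin and too wide to pick up where it lies, so slide it over the plate's left edge until it overhangs, pinch it by that overhanging edge and stand it, opposite edge down and centred, fully home in the clamp's slot; then push the clamp's lever all the way down so that the jaw grips the sheet. Don't drop the sheet on the bench, and leave the other things where they are.

Things in the scene. Friction and masses are not known exactly. Their poses are not given: they have to be found in the camera images.
- sheet: aluminium sheet 160 (x) x 120 (y) x 4 (z) mm, 0.15 to 0.3 kg, with fine scribed lines on top; starts flat on the marking-out plate, its right (-y) long edge within 15 mm of the angle plate. Smooth: slides on the plate with a friction of about 0.22, less than under a finger. Origin at the centre of its underside, z normal to the sheet
- sheet_left_edge (a point): middle of the sheet's left (+y) long edge, at half thickness: the edge that shall overhang and be pinched
- sheet_right_edge (a point): middle of the sheet's right (-y) long edge, at half thickness: the edge that goes down into the clamp
- marking_plate: dark cast-iron marking-out plate, fixed, 280 (x) x 195 (y) mm, flat top 90 mm above the bench; its top slab is 26 mm thick and stands out 11 mm past the body below. Origin at the centre of its underside on the bench, z up, y to its left
- plate_left_edge (a point): middle of the marking-out plate's left (+y) top edge; the space to the left of it is free
- angle_plate: grey steel angle plate standing on the marking-out plate, fixed, 150 (x) mm long, 55 mm high; its upright face looks to +y, 67 mm to the right of the marking-out plate's middle; it stops a finger from getting behind the sheet. Origin at the foot of that face
- clamp: grey and steel reclining sheet clamp, fixed, base 210 (x) x 130 (y) mm. Its slot runs along x and leans back 35 degrees from vertical towards +y (the sheet's top leans to +y). Origin at the centre of the base's underside, z up
- slot_floor (a point): middle of the slot's floor at the face of the rest, 38 mm above the bench. From here the rest (150 mm long in x, 10 mm thick, on the +y side) reaches 70 mm up the slope, so the top 50 mm of the seated sheet stand free; the moving jaw (145 mm long, on the -y side) reaches about 30 mm up the slope plus a 12 mm flared lip
- clamp_jaw: spring-loaded moving jaw. Its x runs along the slot, y square to the slot towards the rest (35 degrees down from the clamp's +y), z up the slot's slope (35 degrees from vertical towards the clamp's +y). Origin at the slot floor on the rest's face while the jaw is open (slot 12 mm wide). The lever's cam moves it along its y by 11.5 mm per rad; it meets the 4 mm sheet at about 0.7 rad, then its spring yields
- clamp_lever (a joint): angle of the clamp's lever, rad: 0 = open, lever up at 55 degrees above level, leaning to the clamp's -y; 0.90 = right down, nearly level, pointing to the clamp's -y. It turns about the clamp's x axis, stays where it is left, and takes about 5 to 8 N, square to the lever, on its handle
- lever_handle (a point): middle of the lever's black handle, a bar of 16 mm diameter and 46 mm length along the clamp's x, 85 mm from the lever's pivot axis, at the clamp's near (-x) end
- lever_pivot (a point): point on the lever's pivot axis in line with the middle of the handle, 50 mm above the bench
- scribe: thin brass scribe, 138 x 7 x 7 mm, lying across the far end of the marking-out plate, a bystander; origin at the centre of its underside, lies along its y
- dividers: steel spring dividers, 49 x 162 x 7 mm, flat on the bench, a bystander; origin at the centre of its underside
- copper_cup: small copper cup, 64 mm across, 45 mm high, upright on the bench, a bystander; origin at the centre of its underside
- red_pliers: red-handled pliers, 57 x 132 x 11 mm, flat on the bench between marking-out plate and clamp, a bystander; origin at the centre of its underside
- form_block: maple forming block, 64 x 78 x 30 mm, on the bench, a bystander; origin at the centre of its underside
- wax_tin: round brass tin, 62 mm across, 23 mm high, on the bench, a bystander; origin at the centre of its underside
- doming_block: 50 mm steel cube with a hollow in its top, on the bench, a bystander; origin at the centre of its underside

How it is judged:
By the outcome, as a careful person would: the job done as asked, in the order asked, and still so for the second after the job is handed in, with the robot touching nothing.
It also fails if it takes over 67 s, if anything falls off the work surface, if the arm or the gripper's body presses on something with over 40 N, if the wrist force passes 120 N, or if a joint passes its speed limit or range.

### The arm

A 6-joint arm with a two-finger parallel gripper is mounted at the origin on a cart in front of the work surface, level with it; the furniture and walls round the work are solid. World frame = base frame: x ahead of the robot, y to its left, z up, the work surface at z = 0. Lengths are in m, angles in rad, forces in N, time in s.
With the tool pointing down it reaches from about 0.375 to 0.975 m from the base axis. Payload 3.8 kg.
Tool frame: the origin (TCP) lies on the centre line of the jaws, within the pads' length; the fingertips stand 8 mm ahead of it and the grasp point (between the pads) lies 11 mm behind it; z points along the fingers, y is the direction in which the jaws open and shut (so a half turn about z gives the same grasp; the last joint's range is limited). The gripper opens to 85 mm and grips with 20 to 120 N. Pads are 22 mm wide; open, the fingers measure 114 mm over their backs; the gripper's body (76 mm by 85 mm) begins 54 mm behind the grasp point. The pads swing forward as they close: fully open they stand 13 mm farther back than shut.
Start: joints at [1.243, 0.264, 1.604, -0, 1.274, -0.037], TCP at [0.194, 0.647, 0.239] pointing down, gripper open.
Joint ranges: [-2.63, 2.63], [-0.94, 2.18], [0.31, 2.57], [-1.31, 4.45], [0, 2.66], [-2.55, 2.55]. Speed limits (rad/s): [2.57, 2.57, 3.14, 3.14, 3.14, 3.14].

### API

Orientations are given as a rotation vector (axis times angle).
In Python, from workcell import * gives the robot as it stands.
- The arm moves only by the tool play_rows, never from a script. Its arguments are lists of equal length, an entry for each row: "slide": the shift along the tool's x, y, z in cm, a list of three; "delta_rot": the turn, a rotation vector about the tool's x, y, z in rad, a list of three. In form: {"slide": [[x, y, z], ...], "delta_rot": [[wx, wy, wz], ...]}. A call has 1 to 12 rows; each row is the pose to reach, as a shift and turn from the pose measured when the call began, along the tool's axes at that moment; what a row does not reach only later rows make up. A row lasts 1/12 s, in which the tool goes at most 41.7 mm and 7.16 degrees, less where a joint would pass 70% of its speed; a pose out of reach is approached as far as the arm can. A call with a gripper value outside its range is refused whole. "hand" is the opening, from 0 (shut) to 1 (fully open), set as the call begins (left out, the last holds). The fingers move at their own pace and stop on an object; "force" is the grip in N (left out, the last holds). Time passes only in rows, so rows that repeat a pose let the fingers close. It gives the time, the measured TCP pose, the force and the opening at its end, in the units of the state.
- read_state(): the state, without advancing time (a new reading comes with each control period).
- read_camera(name): name is "side" or "top"; returns a dict with "image" (384x512x3 uint8, red, green, blue), "depth" (384x512 float32, m along the optical axis (not along the pixel's ray), 0 where there is no reading), "fovy" (degrees; the focal length in pixels is half the picture's height over the tangent of half this angle, whatever the lens; pixels are square), "cx", "cy" (the principal point, pixels), "world_from_camera" (4x4, takes a point from camera to world coordinates). Camera axes: x right, y up, looking along -z (the intrinsics and any distortion apply to the point x, -y, -z); pixel columns grow to the right and rows downward; lengths in m; the calibration is good to about 2 mm. A picture is of the moment at which its call begins.
- finish_job(): hands the job in, once; it reports no verdict.
Trained networks look in a picture, given as the dict that the camera call returned (one of the last four; its "shot" number tells which), for a name from the list of things; names that differ only in an ending like _2 or _b are one class to them, and where a whole thing is asked for, a point or a joint stands for the part that bears it (a point fixed in the world has none). Each returns a list of dicts, best first, with "conf" (0 to 1); they miss things now and then, are a little off and sometimes report something else, mostly with a low value. They report only what shows in the picture. A call takes as long as a camera call.
- spot_in(target, picture): "bbox" ([centre column, centre row, width, height] in pixels, round what is visible of it).
- landmark_of(target, picture): "at" ([column, row] in pixels: a listed point, or the origin of a listed thing).
The state is a dict: "time": time; "q": joint angles; "joint_vel": joint speeds; "joint_torque": joint torques, N m; "tool_pos": TCP position; "tcp_rot": TCP orientation; "wrist_force": force on the tool from outside, world axes, zero at the start; "torque": the same for the moment, N m; "width": opening from 0.0 (shut) to 1.0 (fully open).
Only numpy, scipy, OpenCV 4.12 (cv2) and the standard library are available. Lean on these libraries where they do the work, as an engineer would, in place of code of your own. Each camera call takes 0.05 s, during which the arm holds its last target.

## Working session

There is one attempt and no reset: what is moved stays moved. The work goes in short steps, Python scripts to look and compute and a tool call to move; the robot and the scene stay as the last step left them, time stands still between calls to the robot, and variables do not carry over. Pictures are saved under pics/ and viewed, and the job is handed in when it is done.

Besides the shell and the picture viewer there is one more tool, called after "Call:" by a JSON object that holds its "fn" and its "kwargs". play_rows: Moves the arm, as the interface text tells. Its arguments: {"type":"object","properties":{"slide":{"type":"array"},"delta_rot":{"type":"array"},"hand":{"type":"number"},"force":{"type":"number"}},"required":["slide","delta_rot"]}

```bash
mkdir -p pics; ls
cat > h.py <<'E'
import numpy as np, cv2
from scipy.spatial.transform import Rotation as R
from workcell import *
def K(p):
    f=p["image"].shape[0]/2/np.tan(np.radians(p["fovy"])/2); return f,p["cx"],p["cy"]
def ray(p,u,v):
    f,cx,cy=K(p);T=np.array(p["world_from_camera"])
    d=np.array([(u-cx)/f,-(v-cy)/f,-1.0]); return T[:3,3],T[:3,:3]@d
def onz(p,u,v,z):
    o,d=ray(p,u,v); return o+d*(z-o[2])/d[2]
def dep(p,u,v):
    D=p["depth"][int(round(v)),int(round(u))]; o,d=ray(p,u,v); return o+d*D
def cloud(p):
    f,cx,cy=K(p);T=np.array(p["world_from_camera"]);D=p["depth"]
    v,u=np.mgrid[:D.shape[0],:D.shape[1]]
    c=np.stack([(u-cx)/f*D,-(v-cy)/f*D,-D],-1); w=c@T[:3,:3].T+T[:3,3]; w[D==0]=np.nan; return w
def proj(p,x):
    f,cx,cy=K(p);T=np.linalg.inv(np.array(p["world_from_camera"])); c=T[:3,:3]@np.array(x)+T[:3,3]
    return cx+f*c[0]/-c[2], cy-f*c[1]/-c[2]
def save(p,n): cv2.imwrite("pics/"+n,cv2.cvtColor(p["image"],cv2.COLOR_RGB2BGR))
E
python3 - <<'E'
from h import *
np.set_printoptions(precision=4,suppress=True)
s=read_state(); print({k:np.round(v,3) for k,v in s.items()})
for n in ["side","top"]:
    p=read_camera(n); save(p,n+"0.png"); print(n,p["fovy"],p["cx"],p["cy"],[k for k in p]); print(np.array(p["world_from_camera"]))
    print({k:v for k,v in p.items() if k not in("image","depth","world_from_camera")})
    for t in ["sheet","sheet_left_edge","sheet_right_edge","plate_left_edge","marking_plate","angle_plate","clamp","slot_floor","lever_handle","lever_pivot","scribe","red_pliers","dividers","copper_cup","form_block","wax_tin","doming_block"]:
        r=landmark_of(t,p)
        for a in r[:2]:
            u,v=a["at"]; 
            ok=0<=u<511.5 and 0<=v<383.5
            print(t,round(a["conf"],2),np.round([u,v],1),dep(p,u,v) if ok else None)
E
```

```text
pics
{'time': np.float64(0.0), 'q': array([ 1.243,  0.265,  1.605,  0.   ,  1.274, -0.037]), 'joint_vel': array([-0.   , -0.001,  0.   ,  0.001,  0.001, -0.001]), 'joint_torque': array([  0.002, -51.511, -36.732,   0.   ,   0.013,   0.   ]), 'tool_pos': array([0.193, 0.646, 0.238]), 'tcp_rot': array([-0.455, -3.108,  0.004]), 'wrist_force': array([-0.181,  0.444,  0.749]), 'torque': array([-0.021,  0.049,  0.025]), 'width': np.float64(0.999)}
side 54.62382968142206 253.6573808130077 190.82600164194974 ['image', 'depth', 'fovy', 'cx', 'cy', 'world_from_camera', 'shot']
[[-0.9173  0.2614 -0.3004  0.2929]
 [-0.3981 -0.588   0.704   0.7229]
 [ 0.0074  0.7654  0.6435  0.7089]
 [ 0.      0.      0.      1.    ]]
{'fovy': 54.62382968142206, 'cx': 253.6573808130077, 'cy': 190.82600164194974, 'shot': 1}
sheet 0.66 [244.7 172. ] [ 0.6331 -0.0109  0.096 ]
sheet_left_edge 0.81 [236.2 180.3] [0.6396 0.0293 0.0942]
sheet_left_edge 0.48 [209.4 274. ] [0.5761 0.2994 0.0511]
sheet_right_edge 0.91 [256.4 162.1] [ 0.623  -0.0685  0.0943]
plate_left_edge 0.61 [234.  188.6] [0.6308 0.0611 0.0926]
marking
[... 1697 characters left out ...]
ot_floor 0.66 [300.2 120.2] [ 0.8057 -0.0899  0.0204]
lever_handle 0.61 [181.7 243.2] [0.4391 0.2399 0.1212]
lever_pivot 0.83 [164.6 238.1] [0.4588 0.3095 0.    ]
scribe 0.71 [166.8 194.6] [0.5748 0.2914 0.0749]
scribe 0.62 [279.4 133.3] [ 0.7435 -0.022   0.0927]
red_pliers 0.85 [221.9 163.3] [ 0.6806  0.1449 -0.0036]
red_pliers 0.74 [238.3 121.9] [ 0.8084  0.0957 -0.0008]
dividers 0.74 [354.1 229.8] [ 0.4788 -0.2399  0.0064]
copper_cup 0.49 [355.3 227.8] [ 0.485  -0.245   0.0007]
form_block 0.59 [142.2 270.2] [0.3685 0.3636 0.0294]
wax_tin 0.49 [300.9 121.1] [ 0.8032 -0.092   0.0195]
doming_block 0.6 [178.1 269. ] [0.3714 0.2603 0.0479]
doming_block 0.27 [171.2 193.3] [0.5804 0.2818 0.0618]
```

Run:
```python
import cv2
a=cv2.imread("pics/top0.png")[90:310,100:400]; cv2.imwrite("pics/top0c.png",cv2.resize(a,None,fx=2.6,fy=2.6,interpolation=cv2.INTER_CUBIC))
a=cv2.imread("pics/side0.png")[120:384,110:400]; cv2.imwrite("pics/side0c.png",cv2.resize(a,None,fx=2.2,fy=2.2,interpolation=cv2.INTER_CUBIC))
```

```text
(no output)
```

View pics/top0c.png

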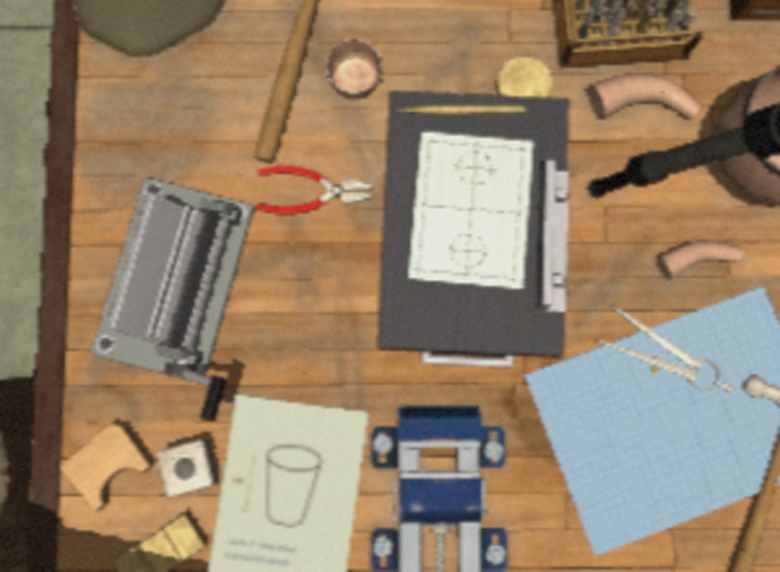

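View pics/side0c.png

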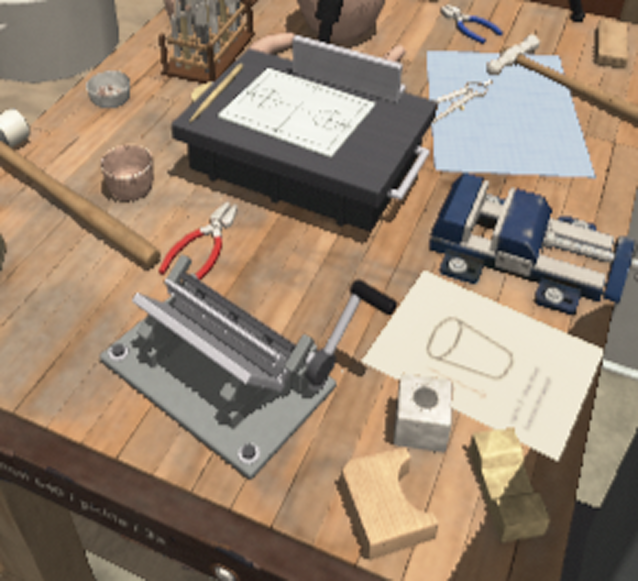

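Run:
```python
from h import *
np.set_printoptions(precision=4,suppress=True)
def rect(p,mask,z,name):
    n,l,st,c=cv2.connectedComponentsWithStats(mask.astype(np.uint8)); i=1+np.argmax(st[1:,4]); m=(l==i)
    cs,_=cv2.findContours(cv2.resize(m.astype(np.uint8),None,fx=4,fy=4,interpolation=cv2.INTER_NEAREST),cv2.RETR_EXTERNAL,cv2.CHAIN_APPROX_NONE)
    c=max(cs,key=cv2.contourArea)[:,0,:]/4.-0.375
    w=np.array([onz(p,u,v,z)[:2] for u,v in c]).astype(np.float32)*1000
    (ctr,sz,a)=cv2.minAreaRect(w); print(name,"rect c",np.round(ctr,1),"size",np.round(sz,1),"ang",round(a,2),"px",m.sum()); return m
for n in ["side","top"]:
    p=read_camera(n); W=cloud(p); im=p["image"].astype(int); x,y,z=W[...,0],W[...,1],W[...,2]
    b=(x>0.45)&(x<0.6)&(y>0.12)&(y<0.2); print(n,"bench z",np.nanmedian(z[b]),np.nanstd(z[b]))
    reg=(x>0.5)&(x<0.8)&(y>-0.11)&(y<0.1)&(z>0.08)&(z<0.104)
    br=im.sum(-1)
    m=reg&(br>480)&(abs(im[...,0]-im[...,2])<60)
    m=cv2.morphologyEx(m.astype(np.uint8),cv2.MORPH_CLOSE,np.ones((5,5)))
    m=cv2.morphologyEx(m,cv2.MORPH_OPEN,np.ones((3,3)))
    mm=rect(p,m,0.094,n+" sheet"); print(" depth z",np.nanmedian(z[mm]),"rgb",np.median(im[mm],0))
    pm=(br<330)&(x>0.45)&(x<0.85)&(y>-0.16)&(y<0.14)&(z>0.075)&(z<0.105)|mm
    pm=cv2.morphologyEx(pm.astype(np.uint8),cv2.MORPH_CLOSE,np.ones((7,7)))
    mm=rect(p,pm,0.09,n+" plate"); print(" depth z",np.nanmedian(z[mm]))
    cv2.imwrite(f"pics/m_{n}.png",cv2.resize((pm*100+m*100).astype(np.uint8),None,fx=1.5,fy=1.5))
```

```text
side bench z 0.0013503294365446172 0.0012708469133982984
side sheet rect c [639.5 -25.1] size [126.9 165. ] ang 84.5 px 1563
 depth z 0.09579560341458793 rgb [241. 242. 234.]
side plate rect c [625.7 -20.7] size [215.3 288.8] ang 86.89 px 4713
 depth z 0.0926533272116915
top bench z -0.000939134421603316 0.0025365723717022076
top sheet rect c [638.3 -24.4] size [122.6 161.6] ang 84.44 px 2482
 depth z 0.09339812726383956 rgb [227. 229. 213.]
top plate rect c [626.1 -26.3] size [195.8 282.8] ang 87.44 px 6471
 depth z 0.09085249957937314
```

Run:
```python
from h import *
np.set_printoptions(precision=4,suppress=True)
for n,(u0,u1,v0,v1),f in [("side",(150,290,230,345),5.5),("top",(130,205,150,260),5.3)]:
    p=read_camera(n); np.savez(f"p_{n}.npz",**{k:v for k,v in p.items()})
    a=cv2.cvtColor(p["image"],cv2.COLOR_RGB2BGR)[v0:v1,u0:u1]; a=cv2.resize(a,None,fx=f,fy=f,interpolation=cv2.INTER_CUBIC)
    for u in range(u0,u1,10): cv2.putText(a,str(u),(int((u-u0)*f),10),0,.35,(0,0,255)); cv2.line(a,(int((u-u0+.5)*f),12),(int((u-u0+.5)*f),16),(0,0,255))
    for v in range(v0,v1,10): cv2.putText(a,str(v),(0,int((v-v0+.5)*f)),0,.35,(0,0,255))
    cv2.imwrite(f"pics/cl_{n}.png",a)
```

```text
(no output)
```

View pics/cl_side.png

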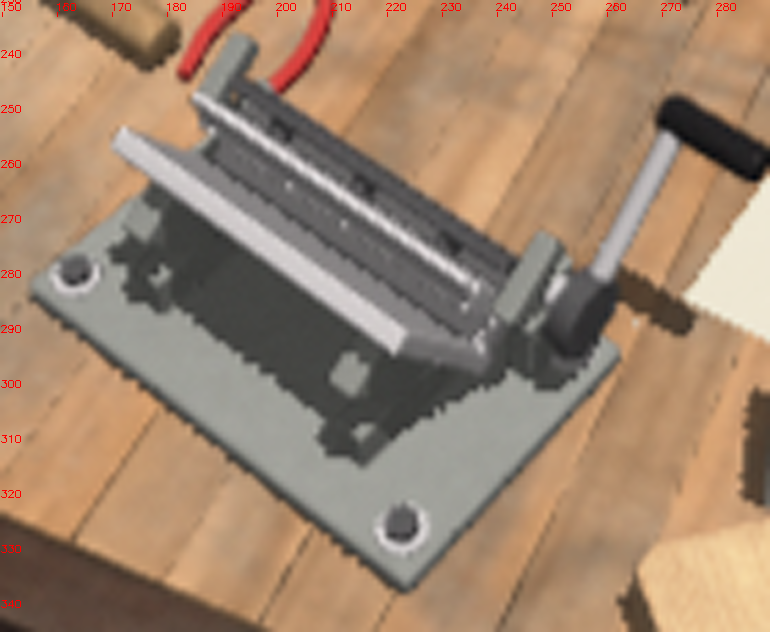

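View pics/cl_top.png

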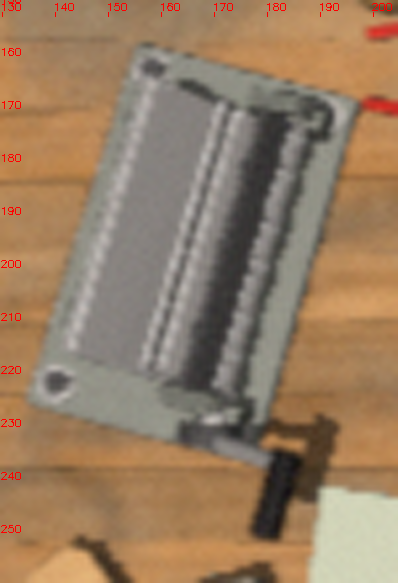

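```bash
cat > clampfit.py <<'E'
from h import *
from scipy.optimize import least_squares
np.set_printoptions(precision=4,suppress=True)
P={n:dict(np.load(f"p_{n}.npz")) for n in("side","top")}
obs=[("top",155.9,157.4,105,65),("top",197,168.4,105,-65),("top",178.9,232.5,-105,-65),("top",135.2,225,-105,65),
("side",155.3,281.3,105,65),("side",223.1,336.8,-105,65),("side",262.2,294,-105,-65)]
def f(a,full=False):
    x,y,yaw,t=a; r=[]
    for n,u,v,X,Y in obs:
        w=[x+np.cos(yaw)*X/1e3-np.sin(yaw)*Y/1e3,y+np.sin(yaw)*X/1e3+np.cos(yaw)*Y/1e3,t]
        q=proj(P[n],w); r+=[q[0]-u,q[1]-v]
    return np.array(r)
s=least_squares(f,[.57,.3,-.3,.01],loss="soft_l1"); print("clamp x y yaw t",s.x,"\n",f(s.x).reshape(-1,2))
x,y,yaw,t=s.x
for n in P:
    p=P[n]; W=cloud(p); c,sn=np.cos(yaw),np.sin(yaw)
    X=c*(W[...,0]-x)+sn*(W[...,1]-y); Y=-sn*(W[...,0]-x)+c*(W[...,1]-y); Z=W[...,2]
    # slices along Y for mid X
    for lo in range(-60,66,5):
        m=(abs(X)<.055)&(Y*1e3>=lo)&(Y*1e3<lo+5)
        if m.sum()>3: print(n,lo,m.sum(),np.round(np.percentile(Z[m],[10,50,90])*1e3,1))
E
python3 clampfit.py
```

```text
clamp x y yaw t [ 0.581   0.3045 -0.2642  0.0048] 
 [[ 0.3505 -0.4974]
 [ 1.2769 -0.5736]
 [-0.6165  4.0946]
 [ 0.0082  0.1208]
 [-0.8467  0.7992]
 [-0.0315 -0.0069]
 [ 0.3813 -0.3657]]
side -50 12 [53.7 54.9 55.7]
side -45 12 [58.4 59.9 61.2]
side -40 47 [53.4 55.6 70.6]
side -35 78 [52.8 55.4 77.1]
side -30 157 [62.8 76.4 79. ]
side -25 37 [55.5 67.5 70.6]
side -20 127 [40.4 42.4 71.7]
side -15 63 [39.3 41.5 44.7]
side -10 272 [68.3 78.5 87.4]
side -5 56 [12.4 15.8 57.2]
side 0 81 [12.4 14.7 63.7]
side 5 102 [12.6 15.  71.4]
side 10 99 [12.9 15.  77.7]
side 15 116 [12.6 14.9 84.7]
side 20 128 [12.3 15.2 92.3]
side 25 237 [12.8 73.7 96.1]
side 30 255 [13.  73.7 94.1]
side 35 131 [12.7 14.8 67.3]
side 40 146 [12.6 14.7 61.9]
side 45 100 [12.4 13.7 15. ]
side 50 99 [12.2 13.6 15.3]
side 55 112 [12.  13.8 15.1]
side 60 111 [12.1 13.6 15.1]
side 65 199 [ 0.4  3.7 12.4]
top -60 65 [ 7.8 11.3 14.4]
top -55 60 [ 8.3 11.8 14.2]
top -50 107 [ 9.2 12.7 54.7]
top -45 148 [ 9.4 52.8 59.5]
top -40 100 [53.5 64.2 69. ]
top -35 97 [67.  71.8 76.4]
top -30 64 [71.9 75.  77.5]
top -25 47 [61.8 65.6 70. ]
top -20 92 [65.7 69.8 74.1]
top -15 89 [70.6 73.7 80.3]
top -10 84 [76.2 82.8 86.6]
top 0 77 [56.4 60.  64.1]
top 5 93 [62.  65.5 70.5]
top 10 98 [67.5 73.1 78.2]
top 15 93 [74.7 79.6 83.8]
top 20 105 [81.8 87.1 91.6]
top 25 82 [89.4 92.9 95.7]
top 30 53 [89.3 91.1 94.3]
top 55 40 [ 8.9 12.3 14.3]
top 60 60 [ 8.7 11.  14. ]
top 65 25 [ 4.2  9.1 11.7]
```

```bash
cat > clampfit.py <<'E'
from h import *
from scipy.optimize import least_squares
np.set_printoptions(precision=4,suppress=True)
P={n:dict(np.load(f"p_{n}.npz")) for n in("side","top")}
obs=[("top",155.9,157.4,105,65),("top",197,168.4,105,-65),("top",135.2,225,-105,65),
("side",155.3,281.3,105,65),("side",223.1,336.8,-105,65),("side",262.2,294,-105,-65)]
def f(a):
    x,y,yaw=a; t=.012; r=[]
    for n,u,v,X,Y in obs:
        w=[x+np.cos(yaw)*X/1e3-np.sin(yaw)*Y/1e3,y+np.sin(yaw)*X/1e3+np.cos(yaw)*Y/1e3,t]
        q=proj(P[n],w); r+=[q[0]-u,q[1]-v]
    return np.array(r)
s=least_squares(f,[.57,.3,-.3],loss="soft_l1"); print("clamp x y yaw",s.x,"\n",f(s.x).reshape(-1,2))
x,y,yaw=s.x; c,sn=np.cos(yaw),np.sin(yaw)
for n,dz in (("side",-.0013),("top",.001)):
    p=P[n]; W=cloud(p)
    X=c*(W[...,0]-x)+sn*(W[...,1]-y); Y=-sn*(W[...,0]-x)+c*(W[...,1]-y); Z=W[...,2]+dz
    d=(Y)*np.cos(.6109)-(Z-.038)*np.sin(.6109)  # normal coordinate (toward rest)
    s_=Y*np.sin(.6109)+(Z-.038)*np.cos(.6109)
    lo=.0 if n=="top" else .015
    m=(abs(X)<.05)&(Y>lo)&(Y<.024)&(Z>.05)&(Z<.1)&(abs(d+.01)<.01)
    A=np.c_[X[m],s_[m],np.ones(m.sum())]; k=np.linalg.lstsq(A,d[m],rcond=None)[0]
    print(n,m.sum(),"d median",np.median(d[m]),"std",d[m].std(),"slopes",k, "=> Y0",np.median(d[m])/np.cos(.6109))
    # rest extent in X
    r=(Z>.06)&(abs(d-np.median(d[m]))<.006)&(s_>.03)&(s_<.075); print(" restX",np.percentile(X[r],[0,1,50,99,100]), "s max",np.percentile(s_[r],[95,99]))
    for nm,wX,wY,wZ in [("topA",.075,None,None)]: pass
E
python3 clampfit.py
python3 - <<'E'
E
```

```text
clamp x y yaw [ 0.5782  0.3067 -0.2754] 
 [[-0.5282 -0.3001]
 [ 0.5071  0.1595]
 [-1.8079  0.5275]
 [-0.7382 -0.4769]
 [-0.1578 -0.1393]
 [ 1.1542 -0.5172]]
side 53 d median -0.012485458094377594 std 0.0003348198407922106 slopes [ 0.0072  0.0019 -0.0126] => Y0 -0.015242300984729519
 restX [-0.0752 -0.0742 -0.0121  0.073   0.0744] s max [0.0629 0.0638]
top 423 d median -0.011589735631123527 std 0.0017688455309835432 slopes [ 0.0088 -0.0228 -0.0107] => Y0 -0.014148799145990423
 restX [-0.075  -0.0735 -0.0012  0.073   0.0748] s max [0.0633 0.0644]
```

Call:
{"fn": "play_rows", "kwargs": {"slide": [[-5, -4.2, 0], [-10, -8.4, 0], [-15, -12.6, 0], [-20, -16.9, 0], [-25, -21.1, 0], [-30, -25.3, 0], [-35, -29.5, 0], [-40, -33.7, 0], [-40, -33.7, 0], [-40, -33.7, 0], [-40, -33.7, 0], [-40, -33.7, 0]], "delta_rot": [[0, 0, 0], [0, 0, 0], [0, 0, 0], [0, 0, 0], [0, 0, 0], [0, 0, 0], [0, 0, 0], [0, 0, 0], [0, 0, 0], [0, 0, 0], [0, 0, 0], [0, 0, 0]], "hand": 0}}

```text
time: 3.0
tool_pos: [0.4683, 0.2265, 0.2397]
tcp_rot: [0.455, 3.108, 0.001]
wrist_force: [1.0, 0.4, -0.7]
width: 0.002
```

```bash
cat > st.py <<'E'
from h import *
import json
np.set_printoptions(precision=4,suppress=True)
s=read_state(); Rm=R.from_rotvec(s["tcp_rot"]).as_matrix()
print("t",round(float(s["time"]),2),"q",np.array(s["q"]),"pos",np.array(s["tool_pos"]),"w",round(float(s["width"]),3),"F",np.array(s["wrist_force"]).round(2)); print(Rm)
open("log.jsonl","a").write(json.dumps(dict(q=list(map(float,s["q"])),p=list(map(float,s["tool_pos"])),r=list(map(float,s["tcp_rot"]))))+"\n")
E
echo '{"q":[1.243,0.265,1.605,0,1.274,-0.037],"p":[0.193,0.646,0.238],"r":[-0.455,-3.108,0.004]}'>log.jsonl
python3 st.py
```

```text
t 3.0 q [ 0.4027 -0.0316  1.9312  0.      1.241  -0.8774] pos [0.4683 0.2265 0.2397] w 0.002 F [ 1.    0.37 -0.7 ]
[[-0.958   0.2866  0.001 ]
 [ 0.2866  0.958   0.0004]
 [-0.0008  0.0007 -1.    ]]
```

Call:
{"fn": "play_rows", "kwargs": {"slide": [[-4, -3.4, 0], [-8, -6.8, 0], [-12, -10.2, 0], [-16, -13.6, 2], [-20, -17, 5], [-22, -18.7, 8], [-23.8, -20.2, 10], [-23.8, -20.2, 11.5], [-23.8, -20.2, 11.5], [-23.8, -20.2, 11.5]], "delta_rot": [[0, 0, -0.05], [0, 0, -0.1], [0, 0, -0.15], [0, 0, -0.195], [0, 0, -0.195], [0, 0, -0.195], [0, 0, -0.195], [0, 0, -0.195], [0, 0, -0.195], [0, 0, -0.195]]}}

```text
time: 3.83
tool_pos: [0.6367, -0.0378, 0.1198]
tcp_rot: [-0.155, -3.132, -0.0]
wrist_force: [0.2, 0.6, 0.1]
width: -0.0
```

```bash
python3 st.py
python3 - <<'E'
from h import *
p=read_camera("side"); a=cv2.cvtColor(p["image"],cv2.COLOR_RGB2BGR)[80:340,130:400]; cv2.imwrite("pics/a1.png",cv2.resize(a,None,fx=2.2,fy=2.2))
E
```

```text
t 3.83 q [-0.0982  0.2945  1.7957 -0.0002  1.0576 -1.5701] pos [ 0.6367 -0.0378  0.1198] w -0.0 F [0.16 0.62 0.06]
[[-0.9951  0.0987 -0.0061]
 [ 0.0987  0.9951  0.0004]
 [ 0.0061 -0.0002 -1.    ]]
```

View pics/a1.png

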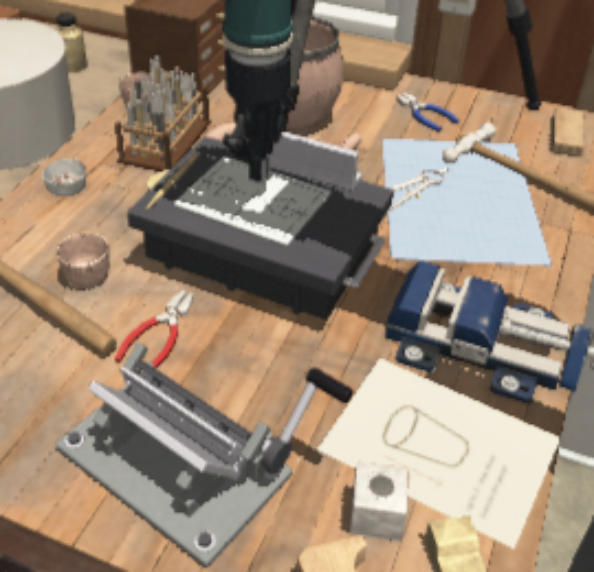

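Call:
{"fn": "play_rows", "kwargs": {"slide": [[0, 0, 0.5], [0, 0, 1.0], [0, 0, 1.4], [0, 0, 1.5], [0, 0, 1.6], [0, 0, 1.7]], "delta_rot": [[0, 0, 0], [0, 0, 0], [0, 0, 0], [0, 0, 0], [0, 0, 0], [0, 0, 0]]}}

```text
time: 4.38
tool_pos: [0.6373, -0.0358, 0.1057]
tcp_rot: [-0.153, -3.135, -0.001]
wrist_force: [-0.9, 0.3, -0.5]
width: 0.003
```

Call:
{"fn": "play_rows", "kwargs": {"slide": [[0, 0, 0.2], [0, 0, 0.3], [0, 0, 0.4], [0, 0, 0.4], [0, 0, 0.4]], "delta_rot": [[0, 0, 0], [0, 0, 0], [0, 0, 0], [0, 0, 0], [0, 0, 0]]}}

```text
time: 4.8
tool_pos: [0.6376, -0.0357, 0.1021]
tcp_rot: [-0.153, -3.136, -0.002]
wrist_force: [-0.7, 1.1, 2.8]
width: -0.005
```

Call:
{"fn": "play_rows", "kwargs": {"slide": [[0, 0, 0.1], [0, 0, 0.2], [0, 0, 0.2], [0, 0, 0.2]], "delta_rot": [[0, 0, 0], [0, 0, 0], [0, 0, 0], [0, 0, 0]]}}

```text
time: 5.13
tool_pos: [0.6387, -0.0358, 0.1021]
tcp_rot: [0.153, 3.138, 0.001]
wrist_force: [-2.1, -0.6, 9.0]
width: -0.002
```

Call:
{"fn": "play_rows", "kwargs": {"slide": [[0, 0.2, 0.3], [0, 0.5, 0.3], [0, 0.9, 0.3], [0, 1.3, 0.3], [0, 1.7, 0.3], [0, 2.1, 0.3], [0, 2.5, 0.3], [0, 2.9, 0.3], [0, 3.3, 0.3], [0, 3.7, 0.3], [0, 3.9, 0.3], [0, 4.0, 0.3]], "delta_rot": [[0, 0, 0], [0, 0, 0], [0, 0, 0], [0, 0, 0], [0, 0, 0], [0, 0, 0], [0, 0, 0], [0, 0, 0], [0, 0, 0], [0, 0, 0], [0, 0, 0], [0, 0, 0]]}}

```text
time: 6.13
tool_pos: [0.645, 0.0033, 0.102]
tcp_rot: [0.152, 3.132, -0.0]
wrist_force: [-1.1, -2.5, 9.3]
width: 0.001
```

```bash
cat > sheet.py <<'E'
from h import *
import sys
np.set_printoptions(precision=4,suppress=True)
s=read_state()
for n in ["side","top"]:
    p=read_camera(n)
    a=cv2.cvtColor(p["image"],cv2.COLOR_RGB2BGR)[130:260,170:350] if n=="side" else cv2.cvtColor(p["image"],cv2.COLOR_RGB2BGR)[110:240,200:350]
    cv2.imwrite(f"pics/{sys.argv[1]}_{n}.png",cv2.resize(a,None,fx=4,fy=4,interpolation=cv2.INTER_CUBIC))
    for t in ["sheet_left_edge","sheet"]:
        for r in landmark_of(t,p)[:2]: print(n,t,round(r["conf"],2),np.round(r["at"],1),onz(p,*r["at"],0.092))
E
python3 st.py; python3 sheet.py b1
```

```text
t 6.13 q [-0.0333  0.3183  1.8009 -0.0004  1.0168 -1.5067] pos [0.645  0.0033 0.102 ] w 0.001 F [-1.06 -2.45  9.29]
[[-0.9953  0.097   0.0055]
 [ 0.097   0.9953 -0.0005]
 [-0.0056  0.     -1.    ]]
side sheet_left_edge 0.81 [224.2 188.2] [0.6551 0.0693 0.092 ]
side sheet 0.57 [235.3 178.8] [0.6458 0.022  0.092 ]
top sheet_left_edge 0.96 [245.1 166.1] [0.6504 0.0742 0.092 ]
top sheet 0.59 [268.2 166.3] [0.6495 0.0104 0.092 ]
```

View pics/b1_side.png

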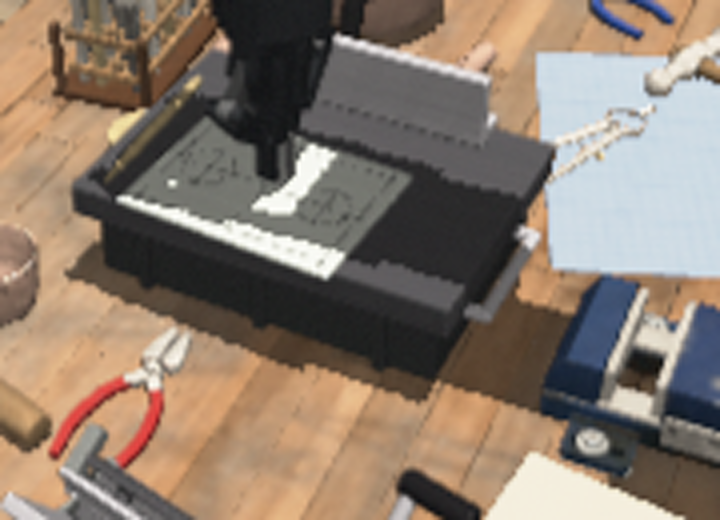

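Call:
{"fn": "play_rows", "kwargs": {"slide": [[0, 0.2, 0.3], [0, 0.5, 0.3], [0, 0.9, 0.3], [0, 1.3, 0.3], [0, 1.7, 0.3], [0, 2.1, 0.3], [0, 2.5, 0.3], [0, 2.9, 0.3], [0, 3.3, 0.3], [0, 3.7, 0.3], [0, 4.0, 0.3], [0, 4.1, 0.3]], "delta_rot": [[0, 0, 0], [0, 0, 0], [0, 0, 0], [0, 0, 0], [0, 0, 0], [0, 0, 0], [0, 0, 0], [0, 0, 0], [0, 0, 0], [0, 0, 0], [0, 0, 0], [0, 0, 0]]}}

```text
time: 7.43
tool_pos: [0.6516, 0.0438, 0.1021]
tcp_rot: [0.152, 3.127, -0.001]
wrist_force: [-0.9, -3.4, 10.4]
width: 0.002
```

Call:
{"fn": "play_rows", "kwargs": {"slide": [[0, 0, 0], [0, 0, -1], [0, 0, -3], [0, 0, -6], [0, 0, -9], [0, 0, -12], [0, 0, -12]], "delta_rot": [[0, 0, 0], [0, 0, 0], [0, 0, 0], [0, 0, 0], [0, 0, 0], [0, 0, 0], [0, 0, 0]]}}

```text
time: 8.02
tool_pos: [0.6541, 0.044, 0.2305]
tcp_rot: [0.151, 3.115, 0.001]
wrist_force: [1.1, -0.2, 0.9]
width: -0.0
```

```bash
python3 st.py; python3 sheet.py b2
```

```text
t 8.02 q [ 0.0298  0.2184  1.6764 -0.0013  1.2237 -1.4434] pos [0.6541 0.044  0.2305] w -0.0 F [ 1.13 -0.22  0.86]
[[-0.995   0.097   0.0232]
 [ 0.097   0.9953 -0.0006]
 [-0.0231  0.0017 -0.9997]]
side sheet_left_edge 0.96 [216.  199.3] [0.654  0.1166 0.092 ]
side sheet_left_edge 0.28 [213.2 275.4] [0.5498 0.3257 0.092 ]
top sheet_left_edge 0.67 [304.7 179.4] [ 0.6121 -0.0894  0.092 ]
top sheet_left_edge 0.57 [229.1 164.6] [0.6549 0.1184 0.092 ]
top sheet 0.72 [253.2 167.3] [0.6469 0.0519 0.092 ]
```

View pics/b2_side.png

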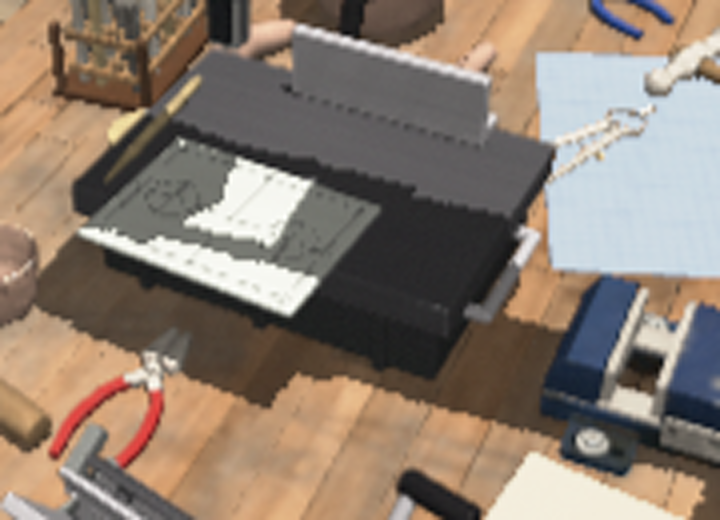

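View pics/b2_top.png

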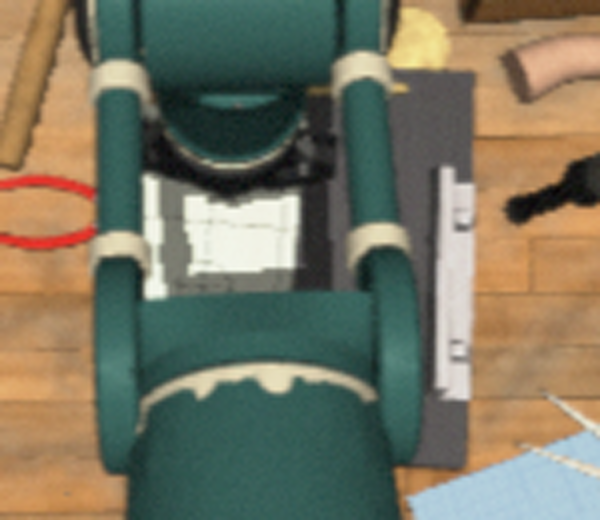

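Call:
{"fn": "play_rows", "kwargs": {"slide": [[0, 2, 0], [0.5, 5, 0], [0.8, 8, -1], [1, 11, -1], [1.3, 14, -2], [1.5, 15.5, -2], [1.5, 15.5, -2], [1.5, 15.5, -2]], "delta_rot": [[0.06, 0, 0], [0.15, 0, 0], [0.25, 0, 0], [0.35, 0, 0], [0.45, 0, 0], [0.5, 0, 0], [0.5, 0, 0], [0.5, 0, 0]], "hand": 1}}

```text
time: 8.98
tool_pos: [0.6478, 0.2015, 0.2367]
tcp_rot: [-0.143, -3.02, 0.775]
wrist_force: [0.3, -0.7, -0.8]
width: 0.998
```

```bash
python3 st.py
cat > kin.py <<'E'
from h import *
import json
from scipy.optimize import least_squares
Rz=lambda a:R.from_euler('z',a).as_matrix(); Ry=lambda a:R.from_euler('y',a).as_matrix()
def fk(q,k,s4=1):
    h,a1,L1,L2,e,d,off=k
    A=Rz(q[0]); p=np.array([a1,off,h]); B=Ry(q[1]); p=p+B@[0,0,L1]; C=Ry(q[1]+q[2]); p=p+C@[e,0,L2]
    W=C@Rz(s4*q[3])@Ry(q[4]); p=p+W@[0,0,d]
    return A@p, A@W@Rz(q[5])@Rz(np.pi/2)
def data(): return [json.loads(l) for l in open("log.jsonl")]
def fit(s4):
    D=data()
    def f(k):
        r=[]
        for a in D:
            p,M=fk(a["q"],k,s4); r+=list((p-a["p"])*1000)
            r+=list((R.from_matrix(M).inv()*R.from_rotvec(a["r"])).as_rotvec()*300)
        r+=[ .3*k[1]*1000*.1,.1*k[4]*100]
        return np.array(r)
    return least_squares(f,[.3,0,.4,.35,0,.25,.025])
if __name__=="__main__":
    np.set_printoptions(precision=4,suppress=True)
    for s4 in (1,-1):
        s=fit(s4); print(s4,s.cost,s.x, np.round(s.fun,1)[:-2].reshape(-1,6)[-1])
E
python3 kin.py
```

```text
t 8.98 q [ 0.4702  0.4412  1.4513 -0.4213  1.5354 -0.9294] pos [0.6478 0.2015 0.2367] w 0.998 F [ 0.31 -0.73 -0.85]
[[-0.9956  0.0835 -0.042 ]
 [ 0.0934  0.8724 -0.4797]
 [-0.0035 -0.4816 -0.8764]]
1 0.06570266922440594 [ 0.2516 -0.      0.512   0.5661  0.0012  0.3398  0.025 ] [-0.1  0.   0.  -0.   0.   0. ]
-1 38107.592225332875 [-0.2543 -0.0235  0.228   0.5412 -0.25   -0.2092  0.016 ] [  25.1   62.6  -35.4  202.4 -151.1   -8.9]
```

```bash
cat > plan.py <<'E'
from kin import *
np.set_printoptions(precision=3,suppress=True)
k=fit(1).x
lo=np.array([-2.63,-.94,.31,-1.31,0,-2.55]);hi=np.array([2.63,2.18,2.57,4.45,2.66,2.55])
def ik(p,M,seeds=12,q0=None):
    best=None; rng=np.random.default_rng(0)
    S=[q0] if q0 is not None else []
    S+= [rng.uniform(lo+.02,hi-.02) for _ in range(seeds)]
    for s in S:
        def f(q):
            a,B=fk(q,k); return np.r_[(a-p)*10,(R.from_matrix(B).inv()*R.from_matrix(M)).as_rotvec()*2]
        r=least_squares(f,np.clip(s,lo+.01,hi-.01),bounds=(lo,hi),max_nfev=80)
        if best is None or r.cost<best.cost: best=r
        if best.cost<1e-8: break
    return best.x,best.cost
def sheetR(yaw): return Rz(yaw)
def clampR(yaw):
    c=Rz(yaw);t=np.radians(35); return np.c_[c@[1,0,0],c@[0,np.sin(t),np.cos(t)],c@[0,-np.cos(t),np.sin(t)]]
def toolR(Rs,phi,flip):
    # sheet frame: tool z = -y rotated by phi about sheet z ; tool y = ±sheet z
    z=Rz(phi)@np.array([0,-1,0]); y=np.array([0,0,1.0])*(1 if flip else -1); x=np.cross(y,z); return Rs@np.c_[x,y,z]
# sheet origin here: middle of left edge, half thickness
SL=np.array([.656,.116,.092]); sy=-.096
CY=-.268; floor=np.array([.5743,.2925,.038])
if __name__=="__main__":
    for flip in (0,1):
        for ph in (0,15,25,35,45,-20):
            phi=np.radians(ph)
            M=toolR(sheetR(sy),phi,flip); z=M[:,2]
            # grasp point 17 mm in from edge along y ; tcp 11 mm ahead of it
            g=SL+sheetR(sy)@[0,-.017,0]; p=g+.011*z
            q,c=ik(p,M); qa,ca=ik(p-.06*z,M,q0=q)
            Rc=clampR(CY); M2=toolR(Rc,phi,flip); g2=floor+Rc@[0,.103,.003]; p2=g2+.011*M2[:,2]
            q2,c2=ik(p2,M2,q0=q)
            q3,c3=ik(p2+Rc[:,1]*.09,M2,q0=q2)
            print(flip,ph,"grasp",q,"%.1e"%c,"back %.1e"%ca,"seat",q2,"%.1e"%c2,"up",q3,"%.1e"%c3)
E
python3 plan.py
```

```text
0 0 grasp [ 0.525  1.02   1.405 -1.076  1.963 -0.616] 4.3e-23 back 6.5e-21 seat [ 0.661  0.685  1.351 -0.351  1.614 -0.565] 4.6e-24 up [ 0.697  0.709  1.171 -0.34   1.772 -0.587] 3.9e-25
0 15 grasp [ 0.58   0.932  1.6   -1.224  1.803 -0.568] 1.0e-19 back 5.6e-26 seat [ 0.744  0.605  1.499 -0.543  1.455 -0.461] 1.9e-23 up [ 0.777  0.62   1.329 -0.526  1.603 -0.514] 2.0e-27
0 25 grasp [ 0.607  0.874  1.714 -1.31   1.708 -0.533] 2.3e-03 back 4.5e-25 seat [ 0.798  0.562  1.6   -0.688  1.363 -0.363] 3.1e-24 up [ 0.829  0.57   1.438 -0.662  1.501 -0.438] 7.4e-29
0 35 grasp [ 0.624  0.815  1.768 -1.31   1.626 -0.546] 6.1e-02 back 1.6e-02 seat [ 0.848  0.532  1.699 -0.85   1.29  -0.241] 1.7e-19 up [ 0.878  0.53   1.546 -0.811  1.413 -0.341] 8.9e-30
0 45 grasp [ 0.59   0.766  2.091  4.45   1.541 -0.278] 6.1e-02 back 1.1e-01 seat [ 0.893  0.515  1.795 -1.028  1.241 -0.098] 3.3e-30 up [ 0.922  0.501  1.652 -0.976  1.345 -0.223] 7.3e-30
0 -20 grasp [ 0.433  1.137  1.156 -0.898  2.187 -0.627] 4.6e-31 back 1.7e-28 seat [ 0.552  0.812  1.169 -0.122  1.843 -0.63 ] 8.1e-22 up [ 0.59   0.841  0.982 -0
[... 455 characters left out ...]
 ] 8.2e-03 back 5.0e-03 seat [ 0.753  0.555  1.562 -0.599  1.369  2.55 ] 6.8e-02 up [ 0.804  0.572  1.407 -0.611  1.513  2.55 ] 3.5e-02
1 35 grasp [ 0.622  0.808  1.768 -1.31   1.619  2.55 ] 6.5e-02 back 2.8e-02 seat [ 0.781  0.509  1.642 -0.695  1.282  2.55 ] 1.4e-01 up [ 0.836  0.525  1.495 -0.713  1.422  2.55 ] 8.3e-02
1 45 grasp [ 0.636  0.751  1.818 -1.31   1.54   2.55 ] 2.0e-01 back 1.2e-01 seat [ 0.802  0.465  1.717 -0.791  1.201  2.55 ] 2.5e-01 up [ 0.861  0.48   1.579 -0.813  1.337  2.55 ] 1.6e-01
1 -20 grasp [ 0.433  1.137  1.156 -0.898  2.187  2.514] 2.2e-20 back 1.7e-28 seat [ 0.552  0.812  1.169 -0.122  1.843  2.511] 8.2e-15 up [ 0.59   0.841  0.982 -0.103  2.004  2.53 ] 4.1e-22
```

```bash
cat > clr.py <<'E'
from plan import *
C=np.array([.578,.306]); c,s=np.cos(CY),np.sin(CY)
def toC(w): d=w[:2]-C; return np.array([c*d[0]+s*d[1],-s*d[0]+c*d[1],w[2]])
boxes=[((-.105,-.065,0),(.105,.065,.012)),((-.095,-.055,0),(.095,.04,.1))]
def bd(w):
    x=toC(w); return min(np.linalg.norm(np.maximum(0,np.maximum(np.array(a)-x,x-np.array(b)))) for a,b in boxes)
def chain(q):
    h,a1,L1,L2,e,d,off=k
    A=Rz(q[0]); p0=np.array([a1,off,h]); p1=p0+Ry(q[1])@[0,0,L1]; p2=p1+Ry(q[1]+q[2])@[e,0,L2]; p3,_=fk(q,k)
    return A@p1,A@p2,p3
def clear(q):
    e,w,t=chain(q); z=(t-w)/np.linalg.norm(t-w)
    body=[t-z*b for b in np.linspace(.065,.34,15)]; fore=[w+(e-w)*f for f in np.linspace(0,.9,15)]
    cup=np.array([.79,.123])
    cd=min(np.hypot(max(0,np.hypot(*(b[:2]-cup))-.032),max(0,b[2]-.045)) for b in body)
    return min(bd(b) for b in body),min(bd(b) for b in fore),cd,w
if __name__=="__main__":
    for ph in (0,-10,-20,-30,-40):
        phi=np.radians(ph); M=toolR(sheetR(sy),phi,0); z=M[:,2]; p=SL+sheetR(sy)@[0,-.015,0]+.011*z
        for b in (0,.06,.1):
            q,cc=ik(p-b*z,M); print(ph,b,"%.0e"%cc,q,"body %.3f fore %.3f cup %.3f"%clear(q)[:3],clear(q)[3])
        Rc=clampR(CY); M2=toolR(Rc,phi,0); p2=floor+Rc@[0,.105,.003]+.011*M2[:,2]
        for up in (0,.12):
            q2,c2=ik(p2+Rc[:,1]*up,M2,q0=q); print("   seat",up,"%.0e"%c2,q2,"body %.3f fore %.3f cup %.3f"%clear(q2)[:3])
E
python3 clr.py
```

```text
0 0 4e-23 [ 0.527  1.022  1.402 -1.075  1.965 -0.617] body 0.000 fore 0.086 cup 0.112 [0.686 0.428 0.092]
0 0.06 1e-21 [ 0.585  1.073  1.291 -1.047  2.028 -0.653] body 0.000 fore 0.129 cup 0.131 [0.692 0.488 0.092]
0 0.1 8e-21 [ 0.621  1.112  1.207 -1.036  2.073 -0.682] body 0.000 fore 0.153 cup 0.154 [0.696 0.528 0.092]
   seat 0 2e-19 [ 0.662  0.685  1.347 -0.35   1.618 -0.566] body 0.078 fore 0.352 cup 0.313
   seat 0.12 5e-22 [ 0.708  0.725  1.097 -0.339  1.831 -0.596] body 0.198 fore 0.453 cup 0.401
-10 0 3e-20 [ 0.483  1.081  1.274 -0.985  2.077 -0.631] body 0.033 fore 0.088 cup 0.104 [0.742 0.418 0.092]
-10 0.06 4e-19 [ 0.532  1.147  1.135 -0.977  2.147 -0.679] body 0.033 fore 0.127 cup 0.115 [0.758 0.476 0.092]
-10 0.1 1e-28 [ 0.562  1.198  1.028 -0.98   2.198 -0.719] body 0.033 fore 0.147 cup 0.134 [0.769 0.514 0.092]
   seat 0 1e-29 [ 0.607  0.747  1.253 -0.234  1.732 -0.608] body 0.077 fore 0.347 cup 0.306
   seat 0.12 5e-19 [ 0.655  0.792  0.994 -0.22   1.95  -0.611] body 0.197 fore 0.444 cup 0.395
-20 0 1e-30 [ 0.435  1.138  1.153 -0.897  2.189 -0.628] body 0.054 fore 0.
[... 773 characters left out ...]
 seat 0 5e-27 [ 0.501  0.879  1.088 -0.01   1.957 -0.633] body 0.071 fore 0.312 cup 0.289
   seat 0.12 1e-27 [ 0.553  0.927  0.822  0.033  2.174 -0.574] body 0.190 fore 0.404 cup 0.380
-40 0 2e-26 [ 0.331  1.243  0.936 -0.697  2.404 -0.555] body 0.090 fore 0.122 cup 0.067 [0.889 0.331 0.092]
-40 0.06 1e-25 [ 0.356  1.37   0.679 -0.77   2.516 -0.666] body 0.093 fore 0.117 cup 0.067 [0.932 0.374 0.092]
-40 0.1 1e-20 [ 0.372  1.495  0.432 -0.888  2.609 -0.814] body 0.110 fore 0.099 cup 0.074 [0.96  0.402 0.092]
   seat 0 6e-22 [ 0.452  0.945  1.022  0.106  2.061 -0.617] body 0.066 fore 0.288 cup 0.280
   seat 0.12 3e-25 [ 0.505  0.99   0.761  0.176  2.268 -0.52 ] body 0.185 fore 0.375 cup 0.372
```

Run:
```python
from h import *
P={n:dict(np.load(f"p_{n}.npz")) for n in("side","top")}
H={}
for n in P:
    W=cloud(P[n]).reshape(-1,3); W=W[~np.isnan(W).any(1)]
    for x,y,z in W:
        if .55<x<1.1 and .1<y<.65:
            kx=(int((x)*25),int(y*25)); H.setdefault(kx,[]).append(z)
print("rows x (from .56), cols y .12..")
ys=range(2,16); print("      ",[f"{j/25:.2f}" for j in ys])
for i in range(14,27):
    print(f"{i/25:.2f}",[int(np.percentile(H[(i,j)],97)*1000) if (i,j) in H else '---' for j in ys])
```

```text
rows x (from .56), cols y .12..
       ['0.08', '0.12', '0.16', '0.20', '0.24', '0.28', '0.32', '0.36', '0.40', '0.44', '0.48', '0.52', '0.56', '0.60']
0.56 [3, 3, 3, 5, 78, 86, 95, 14, 3, 2, '---', '---', '---', '---']
0.60 [3, 3, 3, 15, 79, 92, 95, 12, 3, 2, '---', '---', '---', '---']
0.64 [12, 11, 10, 66, 83, 95, 71, 3, 3, 2, '---', '---', '---', '---']
0.68 [12, 11, 16, 23, 3, 14, 17, 3, 3, 2, '---', '---', '---', '---']
0.72 [3, 4, 28, 28, 3, 3, 3, 3, 3, 2, '---', '---', '---', '---']
0.76 [45, 40, 30, 22, 4, 3, 3, 3, 3, 2, '---', '---', '---', '---']
0.80 [15, 45, 31, 4, 3, 4, 34, 27, 3, 2, '---', '---', '---', '---']
0.84 [45, 26, 30, 3, 38, 46, 47, 45, 37, 2, '---', '---', '---', '---']
0.88 [4, 30, 28, 4, 47, 48, 47, 46, 41, 2, '---', '---', '---', '---']
0.92 [4, 32, 4, 34, 48, 48, 47, 46, 42, 2, '---', '---', '---', '---']
0.96 [38, 34, 4, 4, 44, 47, 47, 44, 33, 3, '---', '---', '---', '---']
1.00 [50, 49, 47, 3, 1, 3, 4, 4, 3, 2, '---', '---', '---', '---']
1.04 [10, 45, 35, 14, -42, -46, -45, -45, -230, '---', '---', '---', '---', '---']
```

View pics/top0.png

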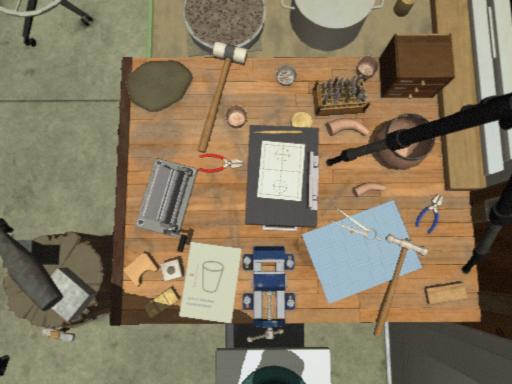

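View pics/side0.png

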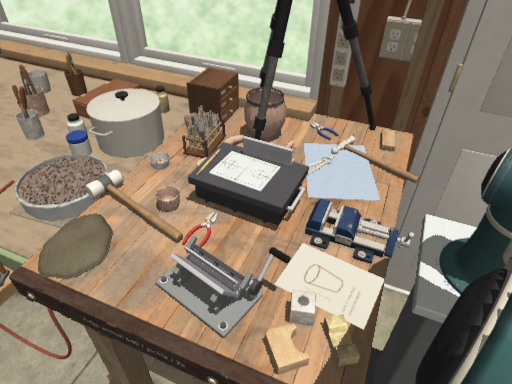

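```bash
cat > armgeo.py <<'E'
from clr import *
s=read_state(); q=np.array(s["q"]); e,w,t=chain(q)
F4=Rz(q[0])@Ry(q[1]+q[2])@Rz(q[3]); F5=F4@Ry(q[4])
pts=[]
for n in ("side","top"):
    p=read_camera(n); save(p,f"arm_{n}.png"); W=cloud(p).reshape(-1,3); W=W[~np.isnan(W).any(1)]; pts.append(W[(W[:,2]>.13)])
W=np.vstack(pts); near=W[np.linalg.norm(W-w,axis=1)<.25]
np.save("armpts.npy",near)
L=(near-w)@F4  # z along forearm, y axis5
for a in np.arange(-.2,.08,.02):
    m=(L[:,2]>a)&(L[:,2]<a+.02)
    if m.sum()>4: print("fore z %.2f n %d x[%.3f %.3f] y[%.3f %.3f]"%(a,m.sum(),*np.percentile(L[m,0],[1,99]),*np.percentile(L[m,1],[1,99])))
L=(near-w)@F5
for a in np.arange(-.1,.25,.02):
    m=(L[:,2]>a)&(L[:,2]<a+.02)
    if m.sum()>4: print("hand z %.2f n %d x[%.3f %.3f] y[%.3f %.3f] rmax %.3f"%(a,m.sum(),*np.percentile(L[m,0],[1,99]),*np.percentile(L[m,1],[1,99]),np.percentile(np.hypot(L[m,0],L[m,1]),98)))
E
python3 armgeo.py
```

```text
fore z -0.20 n 2158 x[-0.045 0.032] y[-0.058 0.058]
fore z -0.18 n 1971 x[-0.043 0.035] y[-0.058 0.058]
fore z -0.16 n 1320 x[-0.038 0.030] y[-0.058 0.059]
fore z -0.14 n 640 x[-0.021 0.013] y[-0.061 0.062]
fore z -0.12 n 648 x[-0.011 0.005] y[-0.059 0.059]
fore z -0.10 n 733 x[-0.011 0.005] y[-0.059 0.059]
fore z -0.08 n 751 x[-0.012 0.005] y[-0.059 0.059]
fore z -0.06 n 1595 x[-0.020 0.018] y[-0.061 0.061]
fore z -0.04 n 7398 x[-0.038 0.237] y[-0.063 0.064]
fore z -0.02 n 4886 x[-0.045 0.242] y[-0.068 0.068]
fore z -0.00 n 3094 x[-0.045 0.244] y[-0.068 0.068]
fore z 0.02 n 1200 x[-0.039 0.241] y[-0.060 0.065]
fore z 0.04 n 99 x[-0.013 0.239] y[0.040 0.060]
hand z -0.06 n 4488 x[-0.016 0.242] y[-0.057 0.057] rmax 0.241
hand z -0.04 n 7507 x[-0.030 0.239] y[-0.062 0.065] rmax 0.238
hand z -0.02 n 7731 x[-0.034 0.241] y[-0.067 0.068] rmax 0.241
hand z 0.00 n 2956 x[-0.036 0.243] y[-0.068 0.068] rmax 0.243
hand z 0.02 n 912 x[-0.029 0.220] y[-0.063 0.065] rmax 0.206
hand z 0.04 n 340 x[0.002 0.039] y[-0.037 0.055] rmax 0.041
hand z 0.06 n 733 x[-0.022 0.036] y[-0.037 0.036] rmax 0.038
hand z 0.08 n 798 x[-0.028 0.036] y[-0.037 0.040] rmax 0.046
hand z 0.10 n 699 x[-0.019 0.037] y[-0.037 0.037] rmax 0.038
hand z 0.12 n 775 x[-0.029 0.038] y[-0.037 0.037] rmax 0.039
hand z 0.14 n 599 x[-0.027 0.038] y[-0.038 0.038] rmax 0.039
hand z 0.16 n 629 x[-0.029 0.038] y[-0.038 0.037] rmax 0.039
hand z 0.18 n 573 x[-0.027 0.038] y[-0.038 0.038] rmax 0.039
hand z 0.20 n 443 x[-0.025 0.038] y[-0.038 0.038] rmax 0.039
hand z 0.22 n 585 x[-0.047 0.049] y[-0.060 0.060] rmax 0.069
hand z 0.24 n 181 x[-0.030 0.046] y[-0.044 0.056] rmax 0.064
```

View pics/arm_side.png

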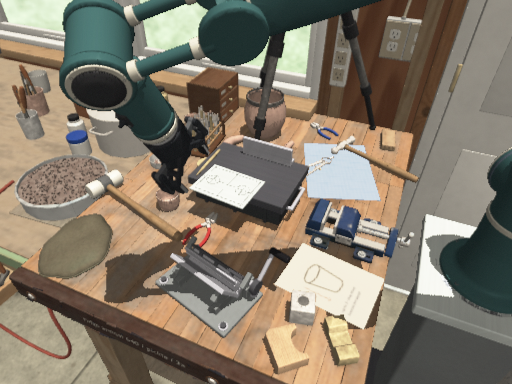

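View pics/arm_top.png

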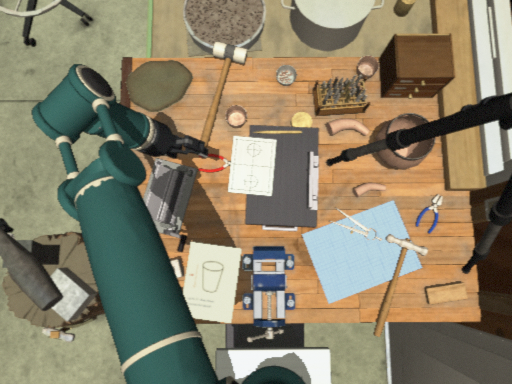

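```bash
cat > clr2.py <<'E'
from clr import *
th=np.linspace(0,2*np.pi,24,endpoint=False)
P0=[dict(np.load(f"p_{n}.npz")) for n in("side","top")]
H=np.zeros((130,130)) # 1cm grid x 0..1.3, y -.3..1.0
for p in P0:
    W=cloud(p).reshape(-1,3); W=W[~np.isnan(W).any(1)]
    W=W[(W[:,0]>.3)&(W[:,0]<1.05)&(W[:,1]>.13)&(W[:,1]<.6)&(W[:,2]<.2)&(W[:,2]>-.02)]
    for x,y,z in W: H[int(x*100),int((y+.3)*100)]=max(H[int(x*100),int((y+.3)*100)],z)
import scipy.ndimage as nd
Hd=nd.maximum_filter(H,3)
def surf(q):
    e,w,t=chain(q); F4=Rz(q[0])@Ry(q[1]+q[2])@Rz(q[3]); F5=F4@Ry(q[4]); P=[]
    F6=F5@Rz(q[5]+np.pi/2)
    for y in np.linspace(-.068,.068,9):
        for a in th: P.append(w+F4@[.045*np.cos(a),y,.045*np.sin(a)])
    for s_ in (-1,1):
        for z in np.linspace(-.2,0,10): P+= [w+F4@[.02*np.cos(a),s_*.05+.012*np.sin(a),z] for a in th]
    for z in np.linspace(0,.22,12): P+=[w+F5@[.04*np.cos(a),.04*np.sin(a),z] for a in th]
    for z in np.linspace(.22,.275,5):
        for x in (-.046,0,.046):
            for y in (-.06,-.03,0,.03,.06): P.append(w+F6@[x,y,z])
    return np.array(P)
def hclear(q):
    P=surf(q); ix=np.clip((P[:,0]*100).astype(int),0,129); iy=np.clip(((P[:,1]+.3)*100).astype(int),0,129)
    c=P[:,2]-Hd[ix,iy]; m=P[:,1]>.14; i=np.argmin(np.where(m,c,9)); return c[i],P[i]
if __name__=="__main__":
    for ph in (-5,-10,-15,-20,-25):
        phi=np.radians(ph); M=toolR(sheetR(sy),phi,0); z=M[:,2]; p=SL+sheetR(sy)@[0,-.015,0]+.011*z
        for b in (0,.06):
            for dz in (0,):
                q,cc=ik(p-b*z,M); print(ph,b,"%.0e"%cc,q,"clear",*hclear(q))
E
python3 clr2.py
```

```text
-5 0 4e-22 [ 0.506  1.051  1.338 -1.03   2.021 -0.626] clear -0.03930242444470352 [0.668 0.311 0.061]
-5 0.06 1e-20 [ 0.559  1.11   1.213 -1.011  2.087 -0.668] clear -0.05618806740174379 [0.64  0.275 0.032]
-10 0 3e-20 [ 0.483  1.081  1.274 -0.985  2.077 -0.631] clear -0.021591702265279553 [0.665 0.232 0.061]
-10 0.06 4e-19 [ 0.532  1.147  1.135 -0.977  2.147 -0.679] clear -0.054595855452766996 [0.652 0.263 0.032]
-15 0 2e-18 [ 0.46   1.11   1.213 -0.941  2.133 -0.632] clear -0.014059820262517106 [0.669 0.233 0.068]
-15 0.06 3e-30 [ 0.505  1.184  1.057 -0.943  2.208 -0.687] clear -0.05404397275168342 [0.656 0.237 0.032]
-20 0 1e-30 [ 0.435  1.138  1.153 -0.897  2.189 -0.628] clear 0.0048816262338023594 [0.743 0.179 0.032]
-20 0.06 3e-28 [ 0.476  1.222  0.979 -0.911  2.269 -0.692] clear -0.050438079784758415 [0.668 0.236 0.032]
-25 0 3e-30 [ 0.41   1.166  1.094 -0.851  2.245 -0.619] clear 0.004881626233802304 [0.749 0.171 0.032]
-25 0.06 2e-22 [ 0.447  1.259  0.903 -0.878  2.331 -0.693] clear 0.00026463165148304935 [0.759 0.188 0.032]
```

```bash
sed -i 's/(-.06,-.03,0,.03,.06)/(-.05,-.025,0,.025,.05)/' clr2.py
python3 - <<'E'
from clr2 import *
for gx in (0,.015):
  for ph in (-18,-22,-26,-30):
    phi=np.radians(ph); M=toolR(sheetR(sy),phi,0); z=M[:,2]; p=SL+sheetR(sy)@[gx,-.015,0]+.011*z
    for off in ([0,0,0],[.03,.045,0],[.045,.045,0]):
        q,cc=ik(p+off,M); c=hclear(q); print(gx,ph,off,"%.0e"%cc,q,"clear %.3f"%c[0],c[1])
E
```

```text
0 -18 [0, 0, 0] 3e-30 [ 0.445  1.127  1.176 -0.915  2.167 -0.63 ] clear 0.005 [0.669 0.235 0.088]
0 -18 [0.03, 0.045, 0] 2e-28 [ 0.475  1.208  1.009 -0.937  2.237 -0.699] clear 0.010 [0.792 0.452 0.014]
0 -18 [0.045, 0.045, 0] 4e-24 [ 0.468  1.233  0.958 -0.961  2.248 -0.731] clear 0.009 [0.81  0.451 0.013]
0 -22 [0, 0, 0] 9e-31 [ 0.425  1.15   1.129 -0.879  2.211 -0.625] clear 0.011 [0.783 0.411 0.016]
0 -22 [0.03, 0.045, 0] 3e-26 [ 0.456  1.233  0.956 -0.904  2.286 -0.695] clear 0.010 [0.814 0.446 0.014]
0 -22 [0.045, 0.045, 0] 1e-22 [ 0.449  1.26   0.901 -0.931  2.299 -0.729] clear 0.008 [0.832 0.445 0.013]
0 -26 [0, 0, 0] 2e-29 [ 0.405  1.172  1.083 -0.842  2.256 -0.617] clear -0.001 [0.822 0.378 0.036]
0 -26 [0.03, 0.045, 0] 8e-21 [ 0.436  1.259  0.904 -0.871  2.335 -0.688] clear -0.001 [0.851 0.415 0.037]
0 -26 [0.045, 0.045, 0] 9e-18 [ 0.429  1.287  0.846 -0.9    2.349 -0.724] clear -0.006 [0.864 0.43  0.025]
0 -30 [0, 0, 0] 8e-31 [ 0.384  1.193  1.039 -0.804  2.299 -0.604] clear -0.014 [0.831 0.376 0.026]
0 -30 [0.03, 0.045, 0] 6e-21 [ 0.416  1.283  0.854 -0.836  2.383 -0.676
[... 732 characters left out ...]
.959  2.309 -0.765] clear -0.006 [0.86  0.437 0.024]
0.015 -26 [0, 0, 0] 9e-27 [ 0.397  1.194  1.036 -0.865  2.267 -0.646] clear -0.009 [0.82  0.375 0.028]
0.015 -26 [0.03, 0.045, 0] 1e-17 [ 0.428  1.286  0.849 -0.9    2.347 -0.724] clear -0.013 [0.864 0.429 0.025]
0.015 -26 [0.045, 0.045, 0] 6e-28 [ 0.422  1.316  0.787 -0.932  2.362 -0.763] clear -0.024 [0.864 0.425 0.014]
0.015 -30 [0, 0, 0] 4e-28 [ 0.377  1.217  0.989 -0.829  2.313 -0.635] clear -0.023 [0.843 0.392 0.016]
0.015 -30 [0.03, 0.045, 0] 1e-29 [ 0.408  1.313  0.795 -0.868  2.398 -0.715] clear -0.027 [0.874 0.426 0.013]
0.015 -30 [0.045, 0.045, 0] 1e-23 [ 0.402  1.346  0.728 -0.904  2.415 -0.759] clear -0.030 [0.885 0.416 0.013]
```

Run:
```python
from h import *
np.set_printoptions(precision=4,suppress=True)
for n in ["side","top"]:
    p=read_camera(n); W=cloud(p); im=p["image"].astype(int); x,y,z=W[...,0],W[...,1],W[...,2]
    m=(im.sum(-1)>480)&(abs(im[...,0]-im[...,2])<60)&(x>.5)&(x<.8)&(y>-.07)&(y<.15)&(z>.075)&(z<.108)
    m=cv2.morphologyEx(m.astype(np.uint8),cv2.MORPH_CLOSE,np.ones((5,5))); m=cv2.morphologyEx(m,cv2.MORPH_OPEN,np.ones((3,3)))
    nn,l,st,c=cv2.connectedComponentsWithStats(m); i=1+np.argmax(st[1:,4]); m=(l==i).astype(np.uint8)
    cs,_=cv2.findContours(cv2.resize(m,None,fx=4,fy=4,interpolation=cv2.INTER_NEAREST),cv2.RETR_EXTERNAL,cv2.CHAIN_APPROX_NONE)
    c=max(cs,key=cv2.contourArea)[:,0,:]/4.-.375
    w=np.array([onz(p,u,v,.094)[:2] for u,v in c]).astype(np.float32)*1000
    ctr,sz,a=cv2.minAreaRect(w); print(n,np.round(ctr,1),np.round(sz,1),round(a,2),"depth z",np.nanmedian(z[m>0]))
    an=np.radians(a if sz[0]<sz[1] else a-90); an=an if np.sin(an)>0 else an+np.pi
    print(" left edge",np.array(ctr)+60*np.array([np.cos(an),np.sin(an)]))
    cv2.imwrite(f"pics/sm_{n}.png",cv2.resize(m*255,None,fx=1.5,fy=1.5))
    save(p,f"c_{n}.png")
```

```text
side [653.9  54.5] [126.  165.1] 84.37 depth z 0.09578547993951159
 left edge [659.7989 114.2221]
top [652.5  55.2] [124.2 162.3] 84.7 depth z 0.09327793571124365
 left edge [658.0613 114.9035]
```

```bash
sed -i 's/^SL=.*/SL=np.array([.659,.1147,.092]); sy=-.0960/' plan.py
cat > mv.py <<'E'
from clr2 import *
def rel(p,M,st=None):
    s=st or read_state(); R0=R.from_rotvec(s["tcp_rot"]).as_matrix(); 
    return (R0.T@(np.array(p)-s["tool_pos"]))*100, R.from_matrix(R0.T@M).as_rotvec()
phi=np.radians(-21); MG=toolR(sheetR(sy),phi,0); pG=SL+sheetR(sy)@[0,-.014,0]+.011*MG[:,2]
E
python3 - <<'E'
from mv import *
print(pG,MG)
p1=pG+[.035,.045,.10]
d,r=rel(p1,MG); print("P1",p1,d,r,np.linalg.norm(d),np.degrees(np.linalg.norm(r)))
q0=np.array(read_state()["q"]); 
for f in np.linspace(0,1,6):
    s=read_state(); R0=R.from_rotvec(s["tcp_rot"]); M=(R0*R.from_rotvec(r*f)).as_matrix(); p=np.array(s["tool_pos"])*(1-f)+p1*f
    q,c=ik(p,M,q0=q0,seeds=0); q0=q; print(f,q,"%.0e"%c,"%.3f"%hclear(q)[0],hclear(q)[1])
for o in ([.035,.045,.05],[.035,.045,0],[.02,.02,0],[0,0,0]):
    q,c=ik(pG+o,MG,q0=q0,seeds=0); q0=q; print(o,q,"%.0e"%c,"%.3f"%hclear(q)[0],hclear(q)[1])
E
```

```text
[0.653 0.091 0.092] [[-0.895  0.    -0.446]
 [ 0.446  0.    -0.895]
 [ 0.    -1.     0.   ]]
P1 [0.688 0.136 0.192] [-4.452 -2.756  6.965] [1.059 0.332 0.188] 8.713783209767753 64.49921308237845
0.0 [ 0.465  0.437  1.452 -0.422  1.536 -0.929] 1e-27 0.183 [0.61  0.277 0.272]
0.2 [ 0.492  0.571  1.351 -0.535  1.703 -0.859] 3e-20 0.159 [0.625 0.272 0.248]
0.4 [ 0.503  0.709  1.252 -0.639  1.867 -0.815] 2e-20 0.135 [0.639 0.263 0.221]
0.6000000000000001 [ 0.5    0.847  1.157 -0.744  2.027 -0.791] 3e-20 0.108 [0.653 0.251 0.194]
0.8 [ 0.485  0.983  1.068 -0.857  2.181 -0.787] 1e-18 0.085 [0.665 0.235 0.168]
1.0 [ 0.456  1.112  0.987 -0.987  2.328 -0.805] 3e-30 0.107 [0.826 0.445 0.112]
[0.035, 0.045, 0.05] [ 0.456  1.174  0.969 -0.953  2.303 -0.755] 2e-21 0.058 [0.822 0.446 0.063]
[0.035, 0.045, 0] [ 0.456  1.241  0.941 -0.926  2.28  -0.714] 4e-20 0.009 [0.823 0.457 0.014]
[0.02, 0.02, 0] [ 0.439  1.194  1.037 -0.911  2.239 -0.674] 4e-30 0.010 [0.761 0.185 0.042]
[0, 0, 0] [ 0.429  1.148  1.132 -0.892  2.202 -0.632] 3e-30 0.011 [0.781 0.412 0.016]
```

Call:
{"fn": "play_rows", "kwargs": {"slide": [[-0.5, -0.3, 0.8], [-1, -0.6, 1.5], [-1.5, -0.9, 2.3], [-2, -1.2, 3.1], [-2.5, -1.5, 3.9], [-3, -1.8, 4.6], [-3.5, -2.2, 5.4], [-4, -2.5, 6.2], [-4.5, -2.8, 7], [-4.5, -2.8, 7], [-4.5, -2.8, 7]], "delta_rot": [[0.12, 0.037, 0.02], [0.24, 0.074, 0.04], [0.35, 0.11, 0.06], [0.47, 0.147, 0.084], [0.59, 0.184, 0.105], [0.7, 0.22, 0.125], [0.82, 0.258, 0.146], [0.94, 0.295, 0.167], [1.06, 0.332, 0.188], [1.06, 0.332, 0.188], [1.06, 0.332, 0.188]], "hand": 0.4}}

```text
time: 10.1
tool_pos: [0.6875, 0.132, 0.1863]
tcp_rot: [-0.457, -1.954, 1.963]
wrist_force: [-0.4, 0.2, 0.1]
width: 0.401
```

```bash
python3 st.py
python3 - <<'E'
from mv import *
for o in ([.035,.045,.0],[0,0,0]):
    print(rel(pG+o,MG))
p=read_camera("side"); save(p,"d1.png")
E
```

```text
t 10.1 q [ 0.4518  1.1186  0.9902 -0.9865  2.326  -0.8056] pos [0.6875 0.132  0.1863] w 0.401 F [-0.41  0.18  0.14]
[[-0.8932 -0.0092 -0.4496]
 [ 0.4496 -0.0024 -0.8932]
 [ 0.0072 -1.      0.0063]]
(array([ 0.092,  9.427, -0.422]), array([-0.006, -0.004,  0.007]))
(array([1.195, 9.47 , 5.171]), array([-0.006, -0.004,  0.007]))
```

View pics/d1.png

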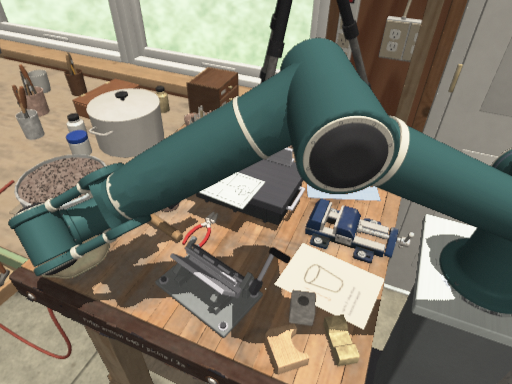

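Call:
{"fn": "play_rows", "kwargs": {"slide": [[0, 1.5, -0.4], [0, 3, -0.4], [0, 4.5, -0.4], [0, 6, -0.4], [0, 7.2, -0.4], [0, 8.2, -0.4], [0, 8.9, -0.4], [0.1, 9.4, -0.4], [0.1, 9.4, -0.4], [0.1, 9.4, -0.4]], "delta_rot": [[0, 0, 0], [0, 0, 0], [0, 0, 0], [0, 0, 0], [-0.006, -0.004, 0.007], [-0.006, -0.004, 0.007], [-0.006, -0.004, 0.007], [-0.006, -0.004, 0.007], [-0.006, -0.004, 0.007], [-0.006, -0.004, 0.007]]}}

```text
time: 10.98
tool_pos: [0.6887, 0.1376, 0.0964]
tcp_rot: [-0.467, -1.97, 1.964]
wrist_force: [0.5, -0.0, -0.1]
width: 0.401
```

```bash
python3 st.py
python3 - <<'E'
from mv import *
print(rel(pG,MG))
E
```

```text
t 10.98 q [ 0.458   1.2349  0.9398 -0.927   2.281  -0.7141] pos [0.6887 0.1376 0.0964] w 0.401 F [ 0.52 -0.04 -0.06]
[[-0.8955  0.0061 -0.445 ]
 [ 0.4451  0.0019 -0.8955]
 [-0.0046 -1.     -0.0044]]
(array([1.146, 0.412, 5.778]), array([ 0.004,  0.001, -0.005]))
```

Call:
{"fn": "play_rows", "kwargs": {"slide": [[0.1, 0.3, 0.6], [0.3, 0.45, 1.4], [0.45, 0.45, 2.2], [0.6, 0.45, 3], [0.75, 0.45, 3.8], [0.9, 0.45, 4.6], [1.05, 0.45, 5.3], [1.15, 0.45, 5.8], [1.15, 0.45, 5.8], [1.15, 0.45, 5.8]], "delta_rot": [[0.004, 0, -0.005], [0.004, 0, -0.005], [0.004, 0, -0.005], [0.004, 0, -0.005], [0.004, 0, -0.005], [0.004, 0, -0.005], [0.004, 0, -0.005], [0.004, 0, -0.005], [0.004, 0, -0.005], [0.004, 0, -0.005]]}}

```text
time: 11.82
tool_pos: [0.6526, 0.0905, 0.092]
tcp_rot: [-0.461, -1.965, 1.964]
wrist_force: [1.3, -0.4, 0.2]
width: 0.399
```

```bash
python3 st.py
python3 - <<'E'
from mv import *
print(rel(pG,MG))
for n in ("side","top"):
    p=read_camera(n); a=cv2.cvtColor(p["image"],cv2.COLOR_RGB2BGR)[100:260,130:330]; cv2.imwrite(f"pics/e1{n}.png",cv2.resize(a,None,fx=3.5,fy=3.5))
E
```

```text
t 11.82 q [ 0.4286  1.1471  1.1336 -0.8927  2.2006 -0.6321] pos [0.6526 0.0905 0.092 ] w 0.399 F [ 1.29 -0.44  0.17]
[[-0.8954 -0.     -0.4453]
 [ 0.4453  0.0006 -0.8954]
 [ 0.0003 -1.     -0.0005]]
(array([ 0.006, -0.002, -0.041]), array([0.001, 0.001, 0.   ]))
```

View pics/e1top.png

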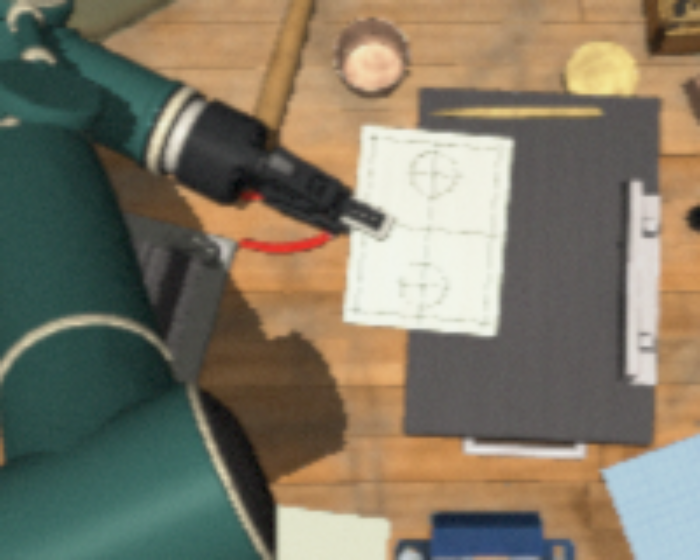

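View pics/e1side.png

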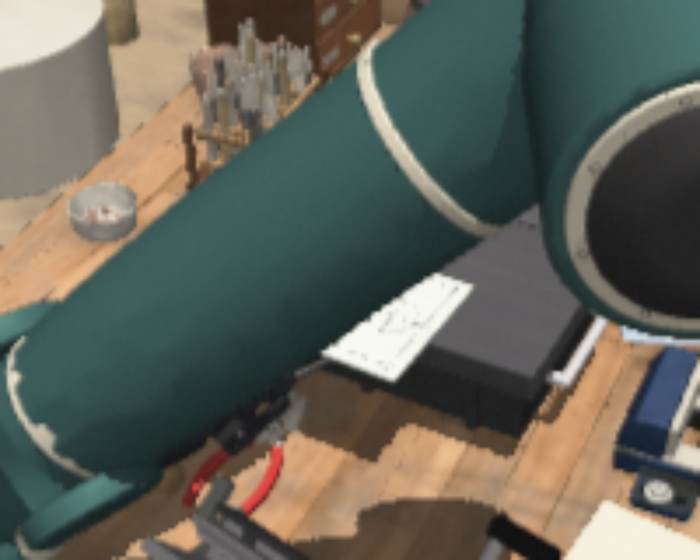

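Call:
{"fn": "play_rows", "kwargs": {"slide": [[0, 0, 0], [0, 0, 0], [0, 0, 0], [0, 0, 0], [0, 0, 0], [0, 0, 0], [0, 0, 0], [0, 0, 0]], "delta_rot": [[0, 0, 0], [0, 0, 0], [0, 0, 0], [0, 0, 0], [0, 0, 0], [0, 0, 0], [0, 0, 0], [0, 0, 0]], "hand": 0, "force": 70}}

```text
time: 12.58
tool_pos: [0.6529, 0.0911, 0.0921]
tcp_rot: [-0.462, -1.966, 1.965]
wrist_force: [0.4, 0.0, 1.3]
width: 0.035
```

```bash
python3 st.py
```

```text
t 12.58 q [ 0.4291  1.1476  1.1325 -0.8929  2.2011 -0.6321] pos [0.6529 0.0911 0.0921] w 0.035 F [0.44 0.02 1.29]
[[-0.8956  0.0005 -0.4449]
 [ 0.4449  0.0005 -0.8956]
 [-0.0003 -1.     -0.0006]]
```

```bash
cat >> mv.py <<'E'
Rc=clampR(CY); M2=toolR(Rc,phi,0)
def seat(up,n=.006,dx=0.0): return floor+Rc@[dx,.106+up,n]+.011*M2[:,2]
E
python3 - <<'E'
from mv import *
s=read_state(); R0=R.from_rotvec(s["tcp_rot"]); p0=np.array(s["tool_pos"])
pa=p0+[0,0,.15]; print("lift",rel(pa,R0.as_matrix()))
pb=seat(.13); r=R.from_matrix(R0.as_matrix().T@M2).as_rotvec(); print("hover",pb,rel(pb,M2))
q0=np.array(s["q"])
S0=sheetR(sy)
for f in np.linspace(0,1,9):
    M=(R0*R.from_rotvec(r*f)).as_matrix(); p=pa*(1-f)+pb*f; q,c=ik(p,M,q0=q0,seeds=0)
    # sheet corners
    Rs=M@(MG.T@S0); g=p-.011*M[:,2]; cs=[g+Rs@[x,y,0] for x in(-.08,.08) for y in (.014,-.106)]
    print("%.2f"%f,q,"%.0e"%c,"dq",np.abs(q-q0).max().round(2),"low",min(cs,key=lambda v:v[2]),"arm %.3f"%hclear(q)[0]); q0=q
for up in (.09,.045,0): q,c=ik(seat(up),M2,q0=q0,seeds=0); print(up,q,"%.0e"%c,"arm %.3f"%hclear(q)[0],hclear(q)[1]); q0=q
E
```

```text
lift (array([ -0.004, -15.   ,  -0.01 ]), array([0., 0., 0.]))
hover [0.603 0.414 0.226] (array([ 18.772, -13.418, -26.702]), array([-0.923,  0.16 , -0.266]))
0.00 [ 0.429  0.956  1.18  -0.985  2.286 -0.78 ] 2e-25 dq 0.19 low [0.568 0.003 0.242] arm 0.158
0.12 [ 0.464  0.944  1.126 -0.871  2.282 -0.777] 1e-29 dq 0.11 low [0.56  0.046 0.228] arm 0.117
0.25 [ 0.494  0.935  1.073 -0.757  2.276 -0.765] 5e-30 dq 0.11 low [0.553 0.09  0.214] arm 0.120
0.38 [ 0.52   0.926  1.021 -0.642  2.267 -0.747] 2e-30 dq 0.12 low [0.546 0.135 0.201] arm 0.119
0.50 [ 0.542  0.917  0.974 -0.526  2.252 -0.722] 4e-30 dq 0.12 low [0.539 0.182 0.188] arm 0.118
0.62 [ 0.56   0.908  0.934 -0.411  2.23  -0.692] 4e-31 dq 0.12 low [0.533 0.23  0.177] arm 0.170
0.75 [ 0.576  0.898  0.901 -0.298  2.197 -0.66 ] 6e-31 dq 0.11 low [0.527 0.28  0.166] arm 0.216
0.88 [ 0.589  0.885  0.88  -0.188  2.154 -0.629] 3e-17 dq 0.11 low [0.521 0.33  0.156] arm 0.223
1.00 [ 0.6    0.87   0.869 -0.084  2.098 -0.602] 2e-30 dq 0.1 low [0.516 0.381 0.148] arm 0.229
0.09 [ 0.584  0.844  0.972 -0.092  2.02  -0.612] 1e-26 arm 0.197 [0.679 0.438 0.201]
0.045 [ 0.566  0.824  1.073 -0.101  1.937 -0.622] 4e-27 arm 0.125 [0.65  0.334 0.221]
0 [ 0.546  0.814  1.161 -0.112  1.858 -0.633] 6e-28 arm 0.070 [0.649 0.329 0.17 ]
```

Lift first.

Call:
{"fn": "play_rows", "kwargs": {"slide": [[0, -0.5, 0], [0, -1.2, 0], [0, -2.4, 0], [0, -4, 0], [0, -6, 0], [0, -8, 0], [0, -10, 0], [0, -12, 0], [0, -13.7, 0], [0, -15, 0], [0, -15, 0], [0, -15, 0]], "delta_rot": [[0, 0, 0], [0, 0, 0], [0, 0, 0], [0, 0, 0], [0, 0, 0], [0, 0, 0], [0, 0, 0], [0, 0, 0], [0, 0, 0], [0, 0, 0], [0, 0, 0], [0, 0, 0]]}}

```text
time: 13.58
tool_pos: [0.6529, 0.091, 0.2431]
tcp_rot: [-0.463, -1.968, 1.963]
wrist_force: [0.3, 0.2, -2.2]
width: 0.036
```

```bash
python3 st.py
python3 - <<'E'
from mv import *
pb=seat(.13); print("hover",pb,rel(pb,M2))
p=read_camera("top"); a=cv2.cvtColor(p["image"],cv2.COLOR_RGB2BGR)[80:280,110:360]; cv2.imwrite(f"pics/f1.png",cv2.resize(a,None,fx=3,fy=3))
E
```

```text
t 13.58 q [ 0.4291  0.9543  1.1802 -0.9849  2.2854 -0.7799] pos [0.6529 0.091  0.2431] w 0.036 F [ 0.33  0.21 -2.25]
[[-0.8956  0.0026 -0.4448]
 [ 0.4448  0.0019 -0.8956]
 [-0.0015 -1.     -0.0029]]
hover [0.603 0.414 0.226] (array([ 18.785,   1.724, -26.692]), array([-0.921,  0.161, -0.266]))
```

View pics/f1.png

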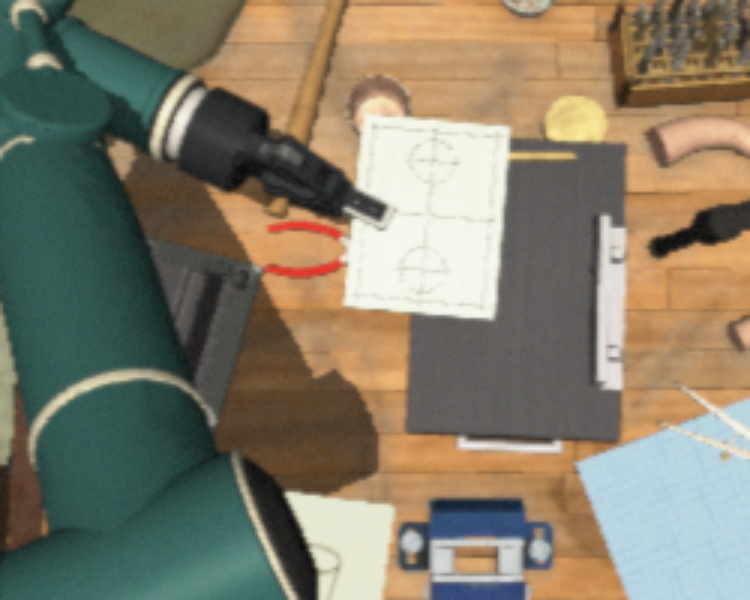

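Call:
{"fn": "play_rows", "kwargs": {"slide": [[0.5, 0.05, -0.7], [1.5, 0.1, -2.2], [2.8, 0.25, -4], [4.3, 0.4, -6.1], [5.8, 0.5, -8.3], [7.3, 0.7, -10.4], [8.8, 0.8, -12.5], [10.3, 0.95, -14.7], [11.8, 1.1, -16.8], [13.3, 1.2, -19], [14.9, 1.35, -21.1], [16.3, 1.5, -23.2]], "delta_rot": [[-0.025, 0.004, -0.007], [-0.074, 0.013, -0.021], [-0.138, 0.024, -0.04], [-0.21, 0.037, -0.061], [-0.285, 0.05, -0.082], [-0.36, 0.063, -0.104], [-0.43, 0.075, -0.125], [-0.505, 0.088, -0.146], [-0.58, 0.101, -0.168], [-0.653, 0.114, -0.189], [-0.73, 0.128, -0.21], [-0.8, 0.14, -0.231]]}}

```text
time: 14.63
tool_pos: [0.6092, 0.3726, 0.2249]
tcp_rot: [-0.498, -2.51, 0.918]
wrist_force: [0.5, 0.5, -2.1]
width: 0.033
```

```bash
python3 st.py
python3 - <<'E'
from mv import *
pb=seat(.09); print("hover.09",pb,rel(pb,M2))
E
```

```text
t 14.63 q [ 0.589   0.8892  0.8815 -0.1896  2.1542 -0.6292] pos [0.6092 0.3726 0.2249] w 0.033 F [ 0.47  0.54 -2.1 ]
[[-0.8478  0.1849 -0.4969]
 [ 0.462   0.7176 -0.5211]
 [ 0.2602 -0.6714 -0.6939]]
hover.09 [0.597 0.392 0.194] (array([1.055, 3.238, 1.77 ]), array([-0.121,  0.018, -0.033]))
```

Call:
{"fn": "play_rows", "kwargs": {"slide": [[0.2, 0.7, 0.1], [0.5, 1.5, 0.4], [0.8, 2.5, 0.9], [1.05, 3.2, 1.5], [1.05, 3.2, 1.8], [1.05, 3.2, 1.8], [1.05, 3.2, 1.8]], "delta_rot": [[-0.03, 0.005, -0.008], [-0.06, 0.01, -0.016], [-0.09, 0.014, -0.024], [-0.12, 0.018, -0.033], [-0.12, 0.018, -0.033], [-0.12, 0.018, -0.033], [-0.12, 0.018, -0.033]]}}

```text
time: 15.22
tool_pos: [0.5969, 0.3905, 0.1924]
tcp_rot: [-0.498, -2.557, 0.754]
wrist_force: [0.2, 0.1, -2.6]
width: 0.038
```

```bash
python3 st.py
cat > look.py <<'E'
import sys
from mv import *
tag=sys.argv[1]
print("rel seat0",*rel(seat(0),M2))
for n,(v0,v1,u0,u1) in (("side",(170,360,120,320)),("top",(130,270,110,260))):
    p=read_camera(n); np.savez(f"q_{n}.npz",**p); a=cv2.cvtColor(p["image"],cv2.COLOR_RGB2BGR)[v0:v1,u0:u1]; cv2.imwrite(f"pics/{tag}{n}.png",cv2.resize(a,None,fx=4 if n=="side" and v1-v0<150 else 3.1,fy=4 if n=="side" and v1-v0<150 else 3.1,interpolation=cv2.INTER_CUBIC))
    for t in ("sheet_right_edge","sheet_left_edge","slot_floor"):
        for r in landmark_of(t,p)[:1]: print(n,t,round(r["conf"],2),np.round(r["at"],1))
E
python3 look.py g1
```

```text
t 15.22 q [ 0.5843  0.8452  0.9738 -0.0932  2.0217 -0.6119] pos [0.5969 0.3905 0.1924] w 0.038 F [ 0.18  0.07 -2.62]
[[-0.8449  0.2148 -0.4898]
 [ 0.4463  0.7879 -0.4243]
 [ 0.2947 -0.5771 -0.7616]]
rel seat0 [-3.198  0.065  8.234] [-0.005 -0.002 -0.   ]
side sheet_right_edge 0.73 [192.  267.5]
side sheet_left_edge 0.77 [159.8 254. ]
side slot_floor 0.61 [213.4 278. ]
top sheet_right_edge 0.69 [149.4 187.3]
top sheet_left_edge 0.66 [110.2 172.5]
top slot_floor 0.61 [176.4 268.5]
```

View pics/g1side.png

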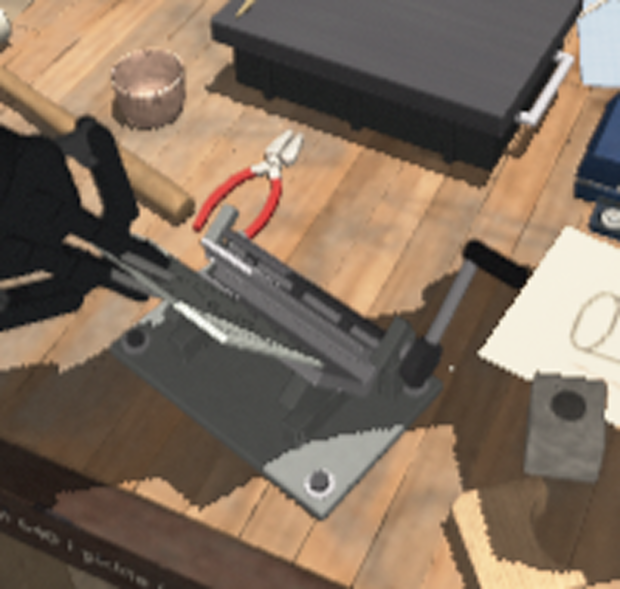

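View pics/g1top.png

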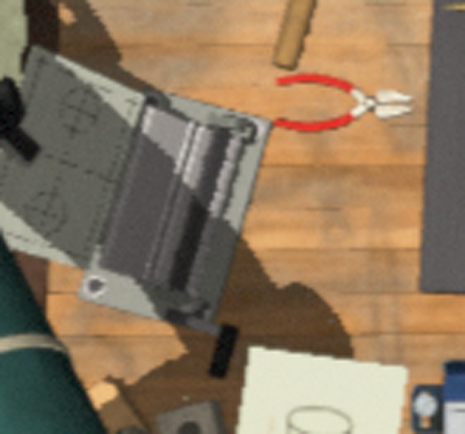

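```bash
cat > ov.py <<'E'
from mv import *
import sys
s=read_state(); M=R.from_rotvec(s["tcp_rot"]).as_matrix(); p=np.array(s["tool_pos"])
Rs=M@MG.T@sheetR(sy); g=p-.011*M[:,2]
sh=[g+Rs@[x,y,0] for x,y in((-.08,.014),(.08,.014),(.08,-.106),(-.08,-.106))]
rest=[floor+Rc@[x,y,0] for x,y in((-.075,0),(.075,0),(.075,.07),(-.075,.07))]
for n,(v0,v1,u0,u1),f in (("side",(220,340,140,270),6),("top",(150,250,100,200),6)):
    P=dict(np.load(f"q_{n}.npz")); a=cv2.cvtColor(P["image"],cv2.COLOR_RGB2BGR)[v0:v1,u0:u1]; a=cv2.resize(a,None,fx=f,fy=f,interpolation=cv2.INTER_CUBIC)
    a=cv2.convertScaleAbs(a,alpha=1.6,beta=10)
    for c,col in((sh,(0,0,255)),(rest,(0,255,0))):
        q=np.array([[(proj(P,w)[0]-u0+.5)*f,(proj(P,w)[1]-v0+.5)*f] for w in c]).round().astype(int); cv2.polylines(a,[q],True,col,1)
    cv2.imwrite(f"pics/{sys.argv[1]}_{n}.png",a)
E
python3 ov.py ov1
```

```text
(no output)
```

View pics/ov1_top.png

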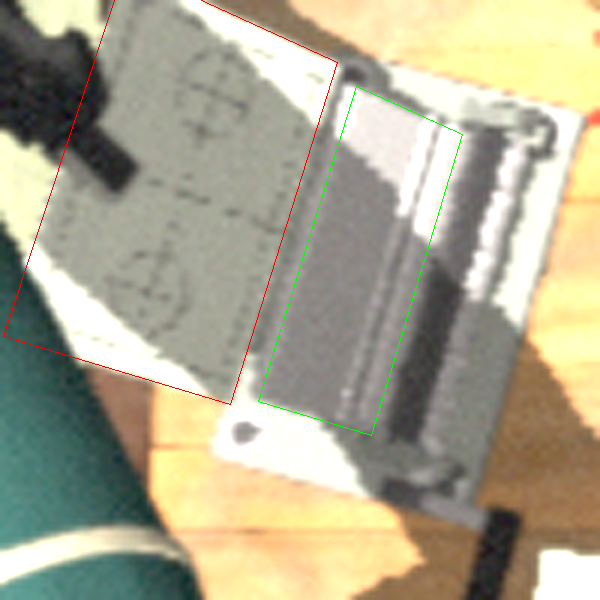

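View pics/ov1_side.png

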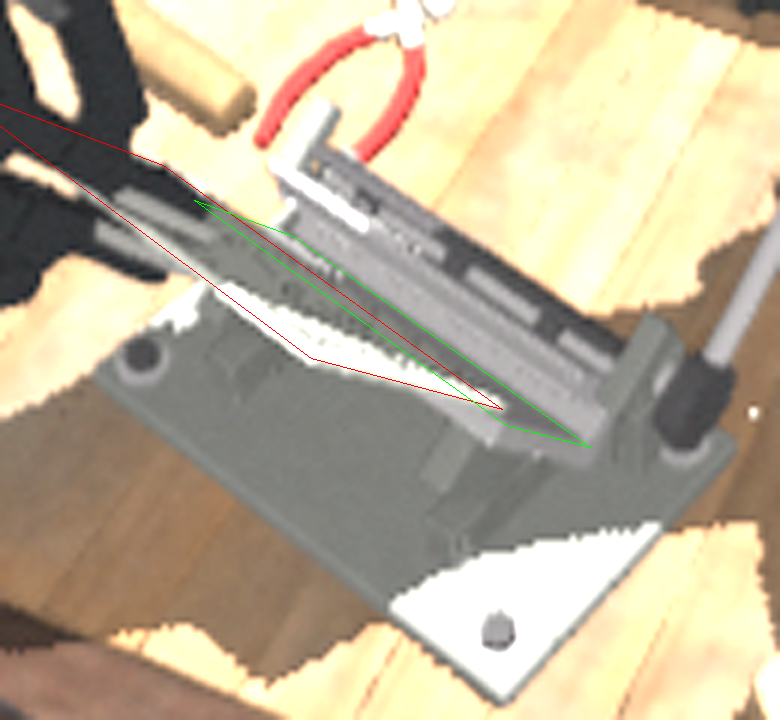

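Call:
{"fn": "play_rows", "kwargs": {"slide": [[-0.1, 0.05, 0.3], [-0.35, 0.065, 0.9], [-0.6, 0.065, 1.5], [-0.85, 0.065, 2.2], [-1.1, 0.065, 2.8], [-1.3, 0.065, 3.4], [-1.5, 0.065, 3.9], [-1.7, 0.065, 4.4], [-1.85, 0.065, 4.8], [-2.0, 0.065, 5.2], [-2.0, 0.065, 5.2], [-2.0, 0.065, 5.2]], "delta_rot": [[-0.005, -0.002, 0], [-0.005, -0.002, 0], [-0.005, -0.002, 0], [-0.005, -0.002, 0], [-0.005, -0.002, 0], [-0.005, -0.002, 0], [-0.005, -0.002, 0], [-0.005, -0.002, 0], [-0.005, -0.002, 0], [-0.005, -0.002, 0], [-0.005, -0.002, 0], [-0.005, -0.002, 0]]}}

```text
time: 16.62
tool_pos: [0.589, 0.3607, 0.1477]
tcp_rot: [-0.5, -2.564, 0.746]
wrist_force: [-0.2, 0.7, -1.4]
width: 0.035
```

```bash
python3 st.py;python3 look.py g2; python3 ov.py ov2
```

```text
t 16.62 q [ 0.561   0.8184  1.0983 -0.103   1.9137 -0.6247] pos [0.589  0.3607 0.1477] w 0.035 F [-0.22  0.66 -1.35]
[[-0.8465  0.2187 -0.4853]
 [ 0.4449  0.7914 -0.4193]
 [ 0.2924 -0.5708 -0.7673]]
rel seat0 [-1.209 -0.021  3.186] [ 0.004  0.001 -0.   ]
side sheet_right_edge 0.7 [208.2 276.1]
side sheet_left_edge 0.56 [176.5 261.7]
side slot_floor 0.94 [215.4 277.7]
top sheet_right_edge 0.63 [163.  192.8]
top slot_floor 0.61 [167.1 196.8]
```

View pics/ov2_top.png

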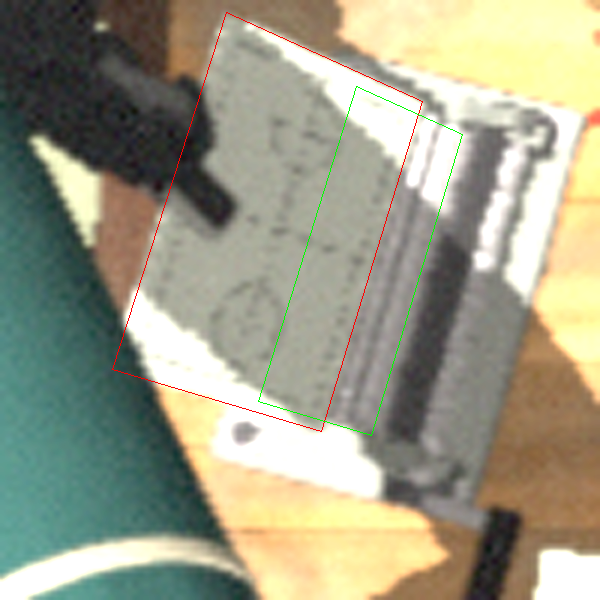

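View pics/ov2_side.png

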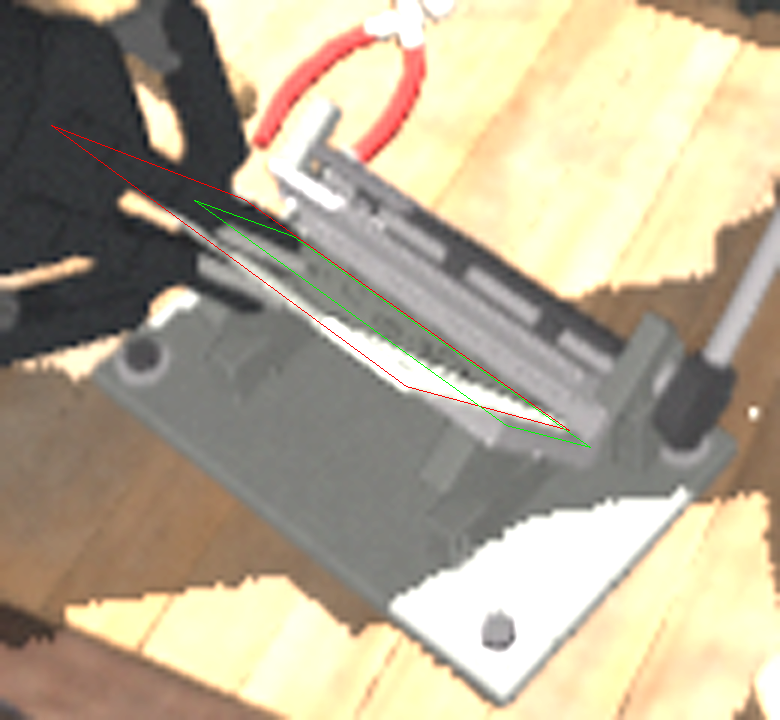

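Call:
{"fn": "play_rows", "kwargs": {"slide": [[-0.1, -0.02, 0.3], [-0.2, -0.02, 0.6], [-0.35, -0.02, 0.9], [-0.45, -0.02, 1.2], [-0.57, -0.02, 1.5], [-0.68, -0.02, 1.8], [-0.8, -0.02, 2.1], [-0.9, -0.02, 2.35], [-0.98, -0.02, 2.55], [-1.06, -0.02, 2.75], [-1.06, -0.02, 2.75], [-1.06, -0.02, 2.75]], "delta_rot": [[0.004, 0.001, 0], [0.004, 0.001, 0], [0.004, 0.001, 0], [0.004, 0.001, 0], [0.004, 0.001, 0], [0.004, 0.001, 0], [0.004, 0.001, 0], [0.004, 0.001, 0], [0.004, 0.001, 0], [0.004, 0.001, 0], [0.004, 0.001, 0], [0.004, 0.001, 0]]}}

```text
time: 18.02
tool_pos: [0.5847, 0.3445, 0.1239]
tcp_rot: [-0.499, -2.562, 0.75]
wrist_force: [-0.5, -0.5, -1.6]
width: 0.035
```

```bash
python3 st.py;python3 look.py g3; python3 ov.py ov3
```

```text
t 18.02 q [ 0.5488  0.8144  1.1518 -0.1111  1.8665 -0.6317] pos [0.5847 0.3445 0.1239] w 0.035 F [-0.47 -0.54 -1.62]
[[-0.8463  0.2169 -0.4866]
 [ 0.445   0.7899 -0.4219]
 [ 0.2929 -0.5736 -0.765 ]]
rel seat0 [-0.157 -0.008  0.472] [0.    0.001 0.   ]
side sheet_right_edge 0.6 [210.1 271. ]
side sheet_left_edge 0.71 [185.3 261.6]
side slot_floor 0.72 [215.7 280.3]
top sheet_right_edge 0.81 [171.7 195.4]
top sheet_left_edge 0.72 [134.5 182.4]
top slot_floor 0.88 [168.2 195.2]
```

View pics/ov3_top.png

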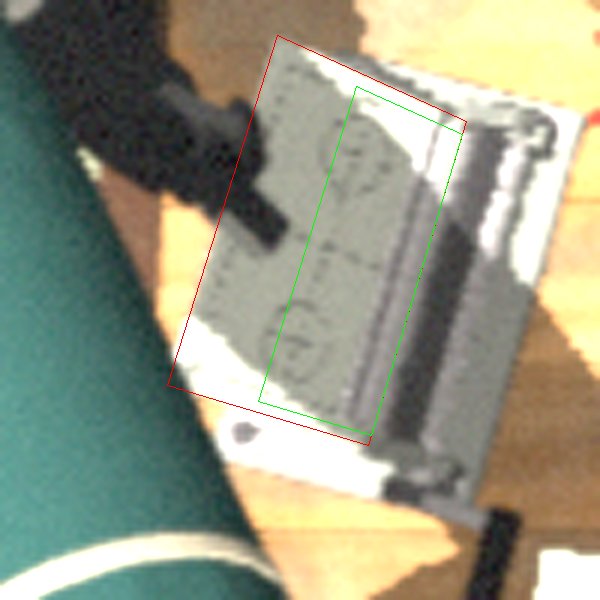

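View pics/ov3_side.png

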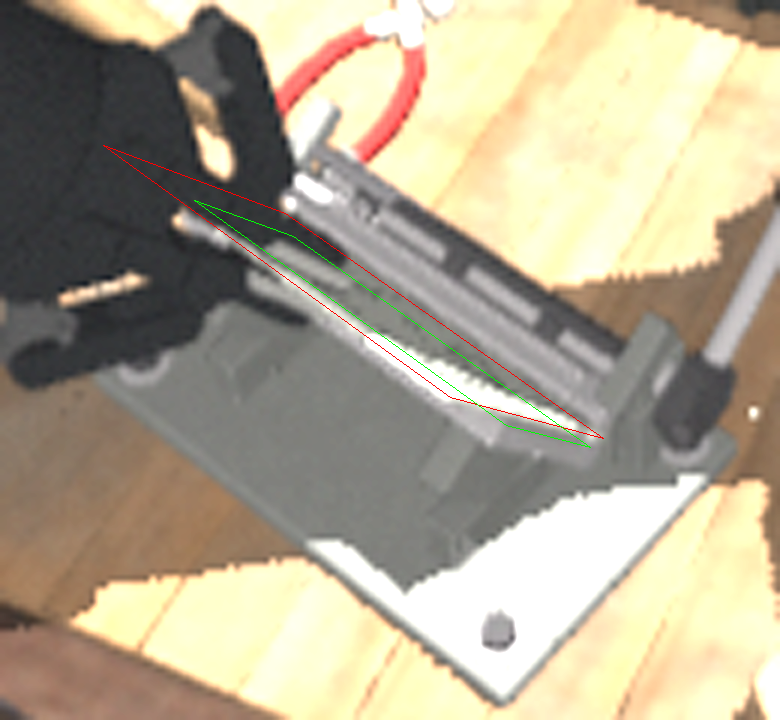

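Call:
{"fn": "play_rows", "kwargs": {"slide": [[-0.05, 0, 0.12], [-0.09, 0, 0.24], [-0.13, 0, 0.35], [-0.17, 0, 0.45], [-0.2, 0, 0.53], [-0.2, 0, 0.53], [-0.2, 0, 0.53]], "delta_rot": [[0, 0, 0], [0, 0, 0], [0, 0, 0], [0, 0, 0], [0, 0, 0], [0, 0, 0], [0, 0, 0]]}}

```text
time: 19.0
tool_pos: [0.5839, 0.3421, 0.1203]
tcp_rot: [-0.498, -2.563, 0.748]
wrist_force: [-0.9, 4.3, 3.7]
width: 0.036
```

Call:
{"fn": "play_rows", "kwargs": {"slide": [[-0.06, 0, 0.16], [-0.1, 0, 0.28], [-0.13, 0, 0.36], [-0.13, 0, 0.36]], "delta_rot": [[0, 0, 0], [0, 0, 0], [0, 0, 0], [0, 0, 0]]}}

```text
time: 19.33
tool_pos: [0.5838, 0.3419, 0.1204]
tcp_rot: [-0.498, -2.567, 0.744]
wrist_force: [0.8, 6.7, 10.7]
width: 0.036
```

```bash
python3 st.py;python3 look.py g4
python3 - <<'E'
from mv import *
s=read_state(); print("in clamp slope coords (x,up,n) err:", Rc.T@(np.array(s["tool_pos"])-seat(0,n=0))*1000)
print("force in slope coords",Rc.T@np.array(s["wrist_force"]))
E
python3 ov.py ov4
```

```text
t 19.33 q [ 0.5464  0.8093  1.1649 -0.1109  1.8529 -0.6337] pos [0.5838 0.3419 0.1204] w 0.036 F [ 0.77  6.74 10.66]
[[-0.8475  0.2186 -0.4837]
 [ 0.4433  0.7926 -0.4186]
 [ 0.2919 -0.5692 -0.7687]]
rel seat0 [-0.015  0.015  0.055] [0.005 0.003 0.001]
side sheet_right_edge 0.94 [217.2 276.1]
side sheet_left_edge 0.79 [185.  263.7]
side slot_floor 0.8 [213.5 276.3]
top sheet_right_edge 0.68 [167.6 194.7]
top sheet_left_edge 0.85 [139.5 185.8]
top slot_floor 0.6 [166.5 195.4]
in clamp slope coords (x,up,n) err: [0.049 0.564 6.148]
force in slope coords [-1.764 13.013  0.124]
```

View pics/ov4_top.png

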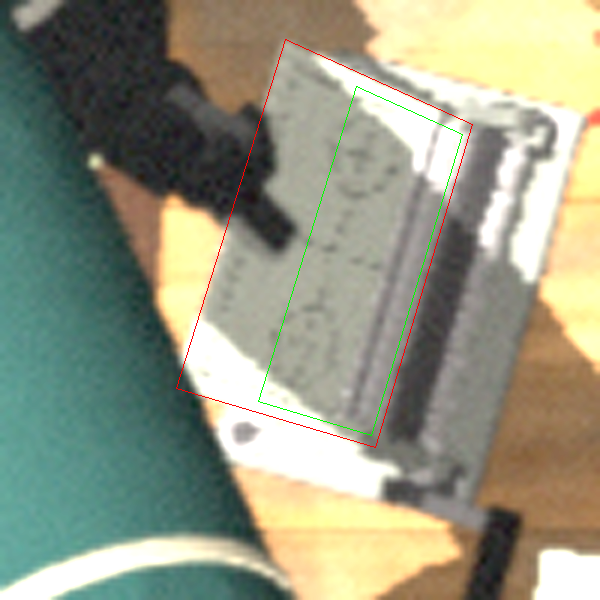

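View pics/ov4_side.png

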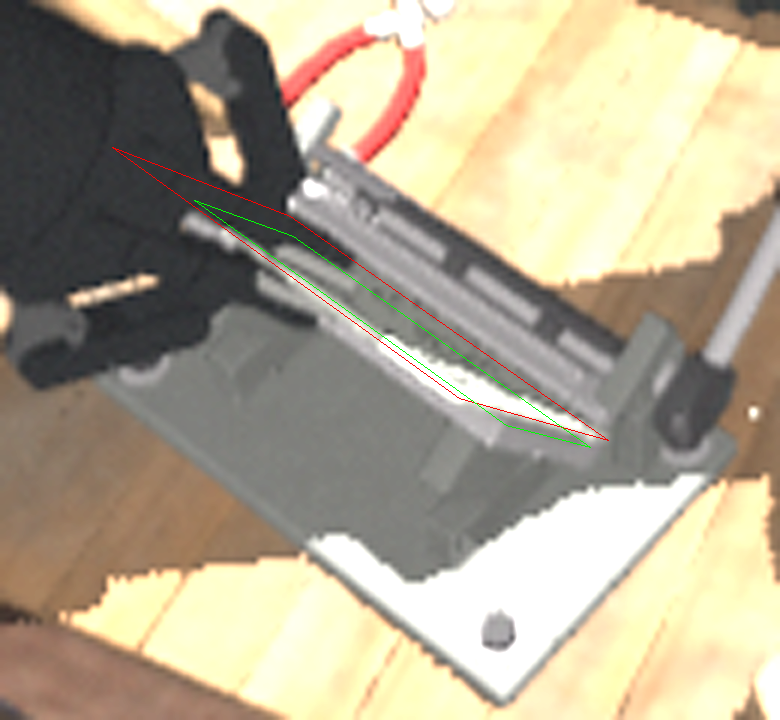

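Call:
{"fn": "play_rows", "kwargs": {"slide": [[0, 0.1, 0.1], [0, 0.2, 0.1], [0, 0.3, 0.1], [0, 0.4, 0.1], [0, 0.5, 0.1], [0, 0.5, 0.1], [0, 0.5, 0.1]], "delta_rot": [[0, 0, 0], [0, 0, 0], [0, 0, 0], [0, 0, 0], [0, 0, 0], [0, 0, 0], [0, 0, 0]]}}

```text
time: 20.32
tool_pos: [0.5846, 0.3448, 0.1184]
tcp_rot: [-0.499, -2.566, 0.746]
wrist_force: [1.2, 0.6, 8.0]
width: 0.034
```

```bash
python3 st.py
python3 - <<'E'
from mv import *
s=read_state(); print("in clamp slope coords (x,up,n) err:", Rc.T@(np.array(s["tool_pos"])-seat(0,n=0))*1000)
print("force in slope coords",Rc.T@np.array(s["wrist_force"]))
E
```

```text
t 20.32 q [ 0.5491  0.8163  1.1575 -0.1105  1.855  -0.6308] pos [0.5846 0.3448 0.1184] w 0.034 F [1.2  0.58 7.97]
[[-0.8475  0.2183 -0.4839]
 [ 0.4438  0.7915 -0.4202]
 [ 0.2912 -0.5708 -0.7677]]
in clamp slope coords (x,up,n) err: [0.065 0.607 2.57 ]
force in slope coords [1.004 7.029 3.854]
```

Call:
{"fn": "play_rows", "kwargs": {"slide": [[0, 0, 0], [0, 0, 0], [0, 0, 0], [0, 0, 0], [0, 0, 0]], "delta_rot": [[0, 0, 0], [0, 0, 0], [0, 0, 0], [0, 0, 0], [0, 0, 0]], "hand": 0.3}}

```text
time: 20.73
tool_pos: [0.5844, 0.3445, 0.1176]
tcp_rot: [-0.499, -2.565, 0.747]
wrist_force: [-0.1, -0.7, 0.4]
width: 0.299
```

```bash
python3 st.py;python3 look.py g5
```

```text
t 20.73 q [ 0.5489  0.817   1.1581 -0.1106  1.8548 -0.6307] pos [0.5844 0.3445 0.1176] w 0.299 F [-0.13 -0.7   0.39]
[[-0.8471  0.2179 -0.4846]
 [ 0.4441  0.7911 -0.4207]
 [ 0.2917 -0.5716 -0.7669]]
rel seat0 [ 0.002 -0.355 -0.023] [0.002 0.003 0.   ]
side sheet_right_edge 0.64 [216.4 276. ]
side sheet_left_edge 0.7 [184.8 266.3]
side slot_floor 0.71 [214.1 274.6]
top sheet_right_edge 0.74 [170.6 199.8]
top sheet_left_edge 0.94 [137.1 182.5]
top slot_floor 0.95 [166.9 193.9]
```

View pics/g5side.png

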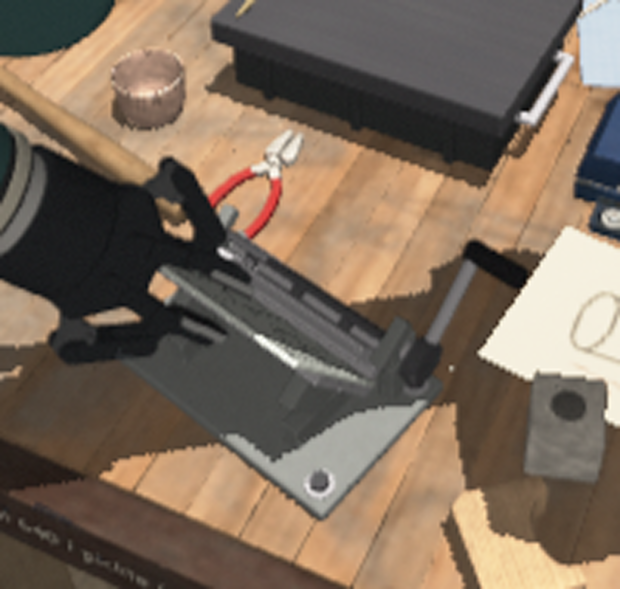

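View pics/g5top.png

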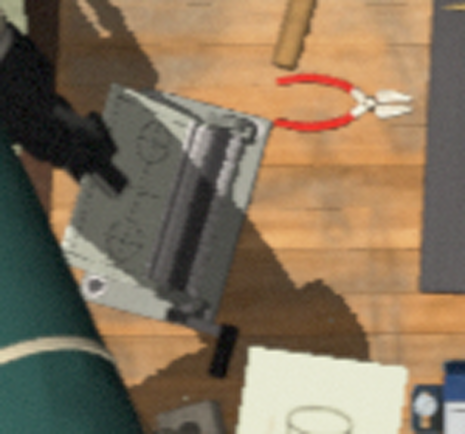

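Call:
{"fn": "play_rows", "kwargs": {"slide": [[0, 0, -0.6], [0, 0, -1.5], [0, 0, -3], [0, 0, -5], [0, 0, -7.5], [0, 0, -10], [0, 0, -13], [0, 0, -15], [0, 0, -15]], "delta_rot": [[0, 0, 0], [0, 0, 0], [0, 0, 0], [0, 0, 0], [0, 0, 0], [0, 0, 0], [0, 0, 0], [0, 0, 0], [0, 0, 0]]}}

```text
time: 21.88
tool_pos: [0.6593, 0.4099, 0.2383]
tcp_rot: [-0.5, -2.574, 0.74]
wrist_force: [1.5, 0.2, 1.1]
width: 0.3
```

```bash
python3 st.py;python3 look.py g6
python3 - <<'E'
from mv import *
for n in("side","top"):
    p=dict(np.load(f"q_{n}.npz")); W=cloud(p); im=p["image"].astype(int)
    m=(im.max(-1)<60)&(W[...,0]>.4)&(W[...,0]<.48)&(W[...,1]>.19)&(W[...,1]<.29)&(W[...,2]>.095)&(W[...,2]<.15)
    v,u=np.nonzero(m); print(n,m.sum(),"px",u.mean(),v.mean(),"pt median",np.median(W[m],0), "range",W[m].min(0),W[m].max(0)," centre onz .12",onz(p,u.mean(),v.mean(),.12))
E
```

```text
t 21.88 q [ 0.5659  0.9768  0.6576 -0.1172  2.1852 -0.6548] pos [0.6593 0.4099 0.2383] w 0.3 F [1.53 0.16 1.11]
[[-0.8499  0.2222 -0.4779]
 [ 0.442   0.7943 -0.4168]
 [ 0.287  -0.5654 -0.7733]]
rel seat0 [ 0.016 -0.392 15.612] [ 0.011  0.008 -0.   ]
side sheet_right_edge 0.88 [214.2 276.8]
side sheet_left_edge 0.78 [187.1 264.8]
side slot_floor 0.97 [213.  275.3]
top sheet_right_edge 0.61 [169.8 197.3]
top sheet_left_edge 0.56 [137.2 183.7]
side 140 px 279.45714285714286 254.93571428571428 pt median [0.438 0.245 0.123] range [0.418 0.236 0.113] [0.461 0.254 0.127]  centre onz .12 [0.439 0.244 0.12 ]
top 102 px 181.4607843137255 242.91176470588235 pt median [0.44  0.241 0.122] range [0.419 0.23  0.115] [0.461 0.252 0.129]  centre onz .12 [0.44  0.241 0.12 ]
```

View pics/g6side.png

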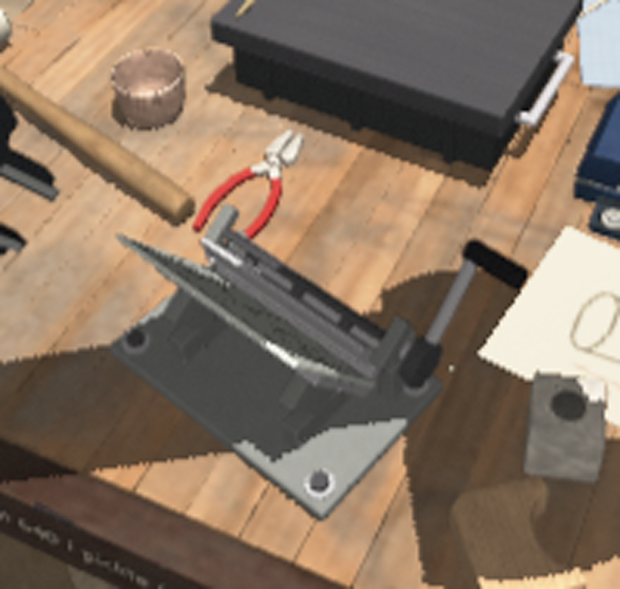

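View pics/g6top.png

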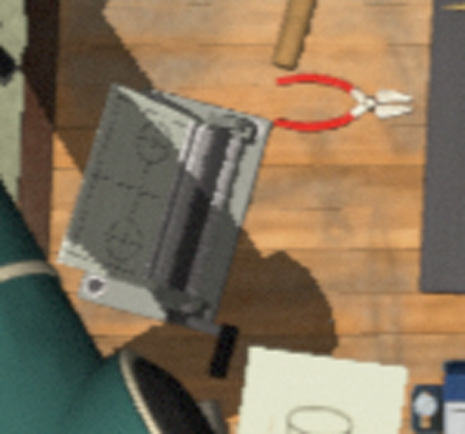

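```bash
cat > lev.py <<'E'
from mv import *
xc=Rz(CY)@[1,0,0]; yc=Rz(CY)@[0,1,0]; ez=np.array([0,0,1.])
H0=np.array([.4395,.241,.120]); a0=np.radians(55)
PV=H0-.085*(-np.cos(a0)*yc+np.sin(a0)*ez)
def Hd_(th): a=a0-th; return PV+.085*(-np.cos(a)*yc+np.sin(a)*ez)
def ori(tau,mode):
    z=-np.sin(tau)*yc-np.cos(tau)*ez
    y={0:xc,1:-xc,2:np.cross(z,xc),3:-np.cross(z,xc)}[mode]; return np.c_[np.cross(y,z),y,z]
def tp(th,tau,mode,extra=0): M=ori(tau,mode); return Hd_(th)-(.016-extra)*M[:,2],M
if __name__=="__main__":
    print("pivot",PV,"end",Hd_(.9))
    q0=np.array(read_state()["q"])
    for mode in range(4):
        qp=None
        for th,t,ex in ((0,40,-.06),(0,40,0),(.3,30,0),(.6,20,0),(.9,8,0)):
            p,M=tp(th,np.radians(t),mode,ex); q,c=ik(p,M,q0=q0 if qp is None else qp,seeds=6); qp=q; print(mode,th,p,q,"%.0e"%c,"%.3f"%hclear(q)[0],hclear(q)[1])
E
python3 lev.py
```

```text
pivot [0.452 0.288 0.05 ] end [0.43  0.206 0.055]
0 0 [0.452 0.288 0.178] [ 0.739  0.442  1.636 -0.353  1.674  1.082] 4e-26 0.100 [0.521 0.349 0.198]
0 0 [0.442 0.251 0.132] [ 0.709  0.434  1.743 -0.368  1.572  1.093] 2e-22 0.062 [0.511 0.312 0.152]
0 0.3 [0.437 0.231 0.116] [ 0.646  0.319  1.866 -0.315  1.394  1.04 ] 2e-22 0.046 [0.469 0.256 0.172]
0 0.6 [0.433 0.217 0.095] [ 0.573  0.222  1.984 -0.246  1.211  0.96 ] 8e-20 0.029 [0.439 0.238 0.156]
0 0.9 [0.431 0.208 0.071] [ 0.472  0.13   2.109 -0.122  1.001  0.811] 7e-30 0.003 [0.469 0.254 0.129]
1 0 [0.452 0.288 0.178] [ 0.739  0.442  1.636 -0.353  1.674 -2.06 ] 1e-18 0.100 [0.521 0.349 0.198]
1 0 [0.442 0.251 0.132] [ 0.709  0.434  1.743 -0.368  1.572 -2.049] 2e-22 0.062 [0.511 0.312 0.152]
1 0.3 [0.437 0.231 0.116] [ 0.646  0.319  1.866 -0.315  1.394 -2.102] 2e-22 0.046 [0.469 0.256 0.172]
1 0.6 [0.433 0.217 0.095] [ 0.573  0.222  1.984 -0.246  1.211 -2.182] 9e-20 0.029 [0.439 0.238 0.156]
1 0.9 [0.431 0.208 0.071] [ 0.472  0.13   2.109 -0.122  1.001 -2.331] 5e-27 0.003 [0.469 0.254 0.129]
2 0 [0.452 0.288 0.178] [ 0.72   0.438
[... 273 characters left out ...]
433 0.217 0.095] [ 0.573  0.222  1.984 -0.246  1.211  2.531] 2e-20 0.027 [0.445 0.261 0.148]
2 0.9 [0.431 0.208 0.071] [ 0.472  0.13   2.109 -0.122  1.001  2.382] 1e-29 0.005 [0.439 0.241 0.132]
3 0 [0.452 0.288 0.178] [ 0.739  0.442  1.636 -0.353  1.674 -0.489] 3e-26 0.097 [0.518 0.353 0.196]
3 0 [0.442 0.251 0.132] [ 0.709  0.434  1.743 -0.368  1.572 -0.478] 2e-22 0.062 [0.508 0.316 0.15 ]
3 0.3 [0.437 0.231 0.116] [ 0.646  0.319  1.866 -0.315  1.394 -0.531] 2e-22 0.052 [0.445 0.262 0.172]
3 0.6 [0.433 0.217 0.095] [ 0.573  0.222  1.984 -0.246  1.211 -0.611] 8e-20 0.027 [0.445 0.261 0.148]
3 0.9 [0.431 0.208 0.071] [ 0.472  0.13   2.109 -0.122  1.001 -0.76 ] 3e-30 0.005 [0.439 0.241 0.132]
```

Run:
```python
from lev import *
M=ori(np.radians(40),3)
print("A",rel([.47,.33,.29],M)); 
p,_=tp(0,np.radians(40),3,-.04)
print("pre",p,rel(p,M))
```

```text
A (array([ 14.047, -13.455,   7.91 ]), array([ 0.088, -0.364,  0.016]))
pre [0.449 0.276 0.163] (array([  9.694, -10.927,  20.952]), array([ 0.088, -0.364,  0.016]))
```

Call:
{"fn": "play_rows", "kwargs": {"slide": [[1, -1.2, 0.2], [2.5, -2.8, 0.8], [4.5, -4.8, 1.8], [6.5, -6.7, 3], [8.5, -8.5, 4.2], [10.5, -10.3, 5.5], [12.5, -12, 6.8], [14, -13.4, 7.9], [14, -13.4, 7.9], [14, -13.4, 7.9]], "delta_rot": [[0, -0.03, 0], [0.02, -0.08, 0], [0.035, -0.14, 0.005], [0.05, -0.2, 0.008], [0.06, -0.25, 0.01], [0.07, -0.3, 0.012], [0.08, -0.34, 0.014], [0.088, -0.364, 0.016], [0.088, -0.364, 0.016], [0.088, -0.364, 0.016]], "hand": 0}}

```text
time: 23.12
tool_pos: [0.4691, 0.33, 0.2903]
tcp_rot: [-0.381, -2.844, 1.035]
wrist_force: [0.1, -0.3, -0.1]
width: 0.001
```

```bash
python3 st.py
python3 - <<'E'
from lev import *
M=ori(np.radians(40),3)
p,_=tp(0,np.radians(40),3,-.03)
print("pre",p,rel(p,M))
E
```

```text
t 23.12 q [ 0.7654  0.4295  1.4377 -0.3532  1.8796 -0.5414] pos [0.4691 0.33   0.2903] w 0.001 F [ 0.07 -0.27 -0.11]
[[-0.9647  0.2015 -0.1696]
 [ 0.2633  0.7392 -0.6199]
 [ 0.0005 -0.6427 -0.7661]]
pre [0.447 0.27  0.155] (array([ 0.499,  3.776, 14.468]), array([0.   , 0.001, 0.001]))
```

Call:
{"fn": "play_rows", "kwargs": {"slide": [[0, 0.5, 1.5], [0.1, 1, 3.5], [0.2, 1.5, 5.5], [0.3, 2, 7.5], [0.4, 2.6, 9.5], [0.5, 3.1, 11.5], [0.5, 3.5, 13], [0.5, 3.8, 14], [0.5, 3.8, 14.5], [0.5, 3.8, 14.5], [0.5, 3.8, 14.5]], "delta_rot": [[0, 0, 0], [0, 0, 0], [0, 0, 0], [0, 0, 0], [0, 0, 0], [0, 0, 0], [0, 0, 0], [0, 0, 0], [0, 0, 0], [0, 0, 0], [0, 0, 0]]}}

```text
time: 24.03
tool_pos: [0.4481, 0.2697, 0.1551]
tcp_rot: [-0.382, -2.844, 1.034]
wrist_force: [-0.0, 0.4, -0.4]
width: -0.003
```

```bash
python3 st.py
python3 - <<'E'
from lev import *
for th,t,ex in ((0,40,0),(.15,35,.0),(.3,30,.0),(.45,25,0),(.6,20,.0),(.75,14,0),(.9,8,.003),(.9,8,.006)):
    p,M=tp(th,np.radians(t),3,ex); d,r=rel(p,M); print(th,np.round(d,2),np.round(r,3))
for n in("side","top"):
    p=read_camera(n); a=cv2.cvtColor(p["image"],cv2.COLOR_RGB2BGR)[180:320,120:320]; cv2.imwrite(f"pics/l1{n}.png",cv2.resize(a,None,fx=3.5,fy=3.5))
E
```

```text
t 24.03 q [ 0.7238  0.4371  1.6899 -0.3602  1.6224 -0.4848] pos [0.4481 0.2697 0.1551] w -0.003 F [-0.03  0.41 -0.41]
[[-0.9646  0.2022 -0.1695]
 [ 0.2638  0.7393 -0.6196]
 [ 0.0001 -0.6423 -0.7664]]
0 [ 0.07 -0.03  3.02] [0.001 0.001 0.001]
0.15 [ 0.07 -0.41  4.27] [-0.087  0.001  0.001]
0.3 [ 0.07 -0.6   5.56] [-0.174  0.001  0.001]
0.45 [ 0.07 -0.59  6.86] [-0.261  0.     0.001]
0.6 [ 0.07 -0.39  8.13] [-0.348  0.     0.001]
0.75 [ 0.07 -0.04  9.36] [-0.453  0.     0.001]
0.9 [ 0.07  0.66 10.78] [-0.558  0.     0.001]
0.9 [ 0.07  0.81 11.03] [-0.558  0.     0.001]
```

View pics/l1side.png

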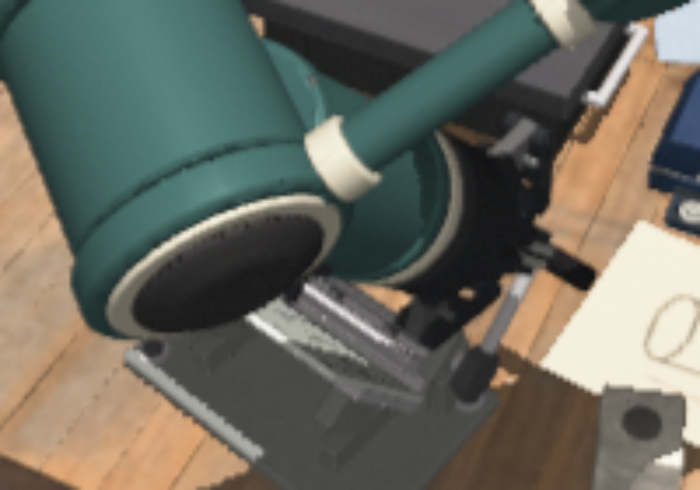

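View pics/l1top.png

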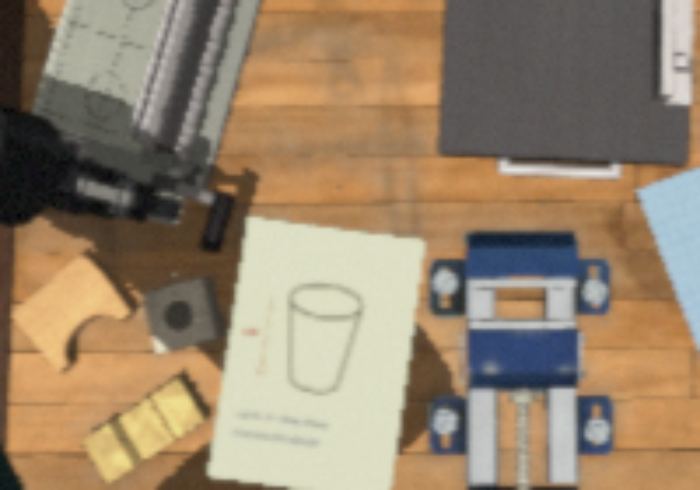

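Call:
{"fn": "play_rows", "kwargs": {"slide": [[0.2, 0, 1], [0.3, 0, 2], [0.35, 0, 2.7], [0.35, -0.03, 3.1], [0.35, -0.2, 3.6], [0.35, -0.35, 4.1], [0.35, -0.45, 4.6], [0.35, -0.55, 5.1], [0.35, -0.6, 5.6], [0.35, -0.6, 5.7]], "delta_rot": [[0, 0, 0], [0, 0, 0], [0, 0, 0], [0, 0, 0], [-0.04, 0, 0], [-0.075, 0, 0], [-0.11, 0, 0], [-0.145, 0, 0], [-0.174, 0, 0], [-0.174, 0, 0]]}}

```text
time: 24.97
tool_pos: [0.4337, 0.2311, 0.1163]
tcp_rot: [-0.397, -2.946, 0.784]
wrist_force: [0.1, 2.7, 2.4]
width: 0.0
```

```bash
python3 st.py
python3 - <<'E'
from lev import *
s=read_state(); M=R.from_rotvec(s["tcp_rot"]).as_matrix(); print("F tool",M.T@np.array(s["wrist_force"]))
for th,t,ex in ((.3,30,.0),(.45,25,0),(.6,20,.0),(.75,14,0),(.9,8,.003),(.9,8,.006)):
    p,M=tp(th,np.radians(t),3,ex); d,r=rel(p,M); print(th,np.round(d,2),np.round(r,3))
for n in("side","top"):
    p=read_camera(n); a=cv2.cvtColor(p["image"],cv2.COLOR_RGB2BGR)[180:320,120:320]; cv2.imwrite(f"pics/l2{n}.png",cv2.resize(a,None,fx=3.5,fy=3.5))
E
```

```text
t 24.97 q [ 0.649   0.3122  1.8738 -0.3132  1.3901 -0.5289] pos [0.4337 0.2311 0.1163] w 0.0 F [0.05 2.66 2.37]
[[-0.9645  0.2299 -0.1302]
 [ 0.2642  0.837  -0.4793]
 [-0.0012 -0.4966 -0.868 ]]
F tool [ 0.649  1.057 -3.337]
0.3 [-0.29  0.06 -0.04] [ 0.004  0.001 -0.   ]
0.45 [-0.29 -0.17  1.24] [-0.083  0.001 -0.   ]
0.6 [-0.29 -0.2   2.52] [-0.171  0.001  0.   ]
0.75 [-0.29 -0.06  3.8 ] [-0.275  0.001  0.   ]
0.9 [-0.29  0.37  5.31] [-0.38   0.001  0.   ]
0.9 [-0.29  0.48  5.59] [-0.38   0.001  0.   ]
```

View pics/l2side.png

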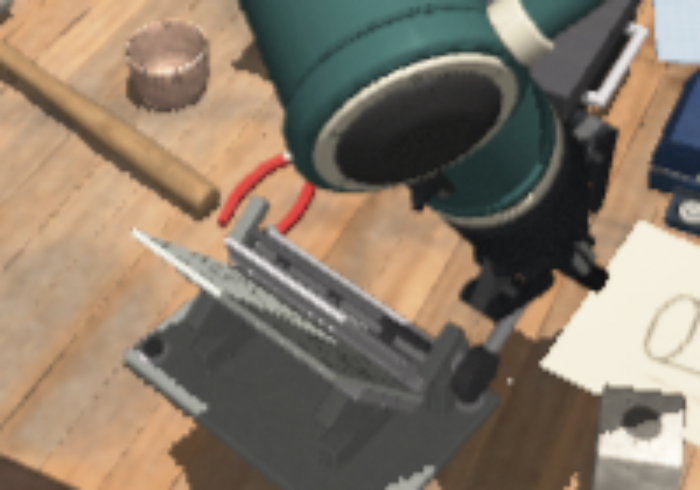

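View pics/l2top.png

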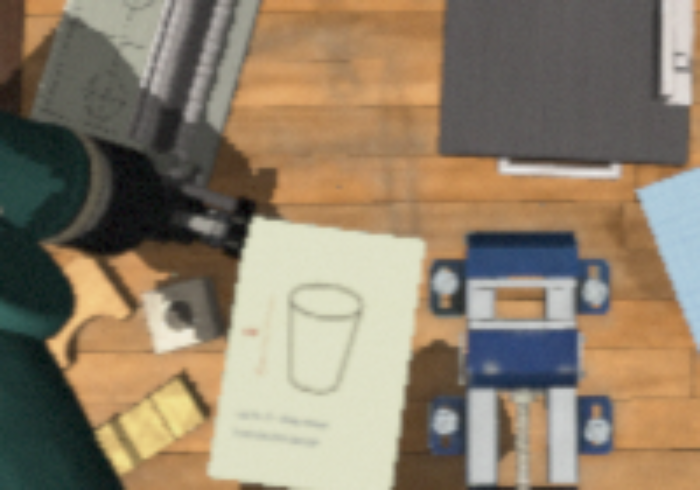

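Lever is moving. Continue, keeping the lateral offset.

Call:
{"fn": "play_rows", "kwargs": {"slide": [[0, -0.08, 0.5], [0, -0.14, 0.9], [0, -0.17, 1.3], [0, -0.19, 1.7], [0, -0.2, 2.1], [0, -0.2, 2.5], [0, -0.15, 3], [0, -0.08, 3.5], [0, 0, 4], [0, 0.1, 4.5], [0, 0.2, 4.9], [0, 0.3, 5.2]], "delta_rot": [[-0.03, 0, 0], [-0.06, 0, 0], [-0.09, 0, 0], [-0.115, 0, 0], [-0.14, 0, 0], [-0.17, 0, 0], [-0.21, 0, 0], [-0.25, 0, 0], [-0.285, 0, 0], [-0.32, 0, 0], [-0.35, 0, 0], [-0.38, 0, 0]]}}

```text
time: 26.07
tool_pos: [0.4282, 0.2087, 0.0707]
tcp_rot: [-0.414, -3.088, 0.22]
wrist_force: [-6.5, -0.2, 29.7]
width: 0.0
```

```bash
cat > l.py <<'E'
from lev import *
import sys
s=read_state(); M=R.from_rotvec(s["tcp_rot"]).as_matrix(); print("F tool",M.T@np.array(s["wrist_force"]))
for th,t,ex in ((.75,14,0),(.9,8,.0),(.9,8,.003),(.9,8,.006)):
    p,M=tp(th,np.radians(t),3,ex); d,r=rel(p,M); print(th,np.round(d,2),np.round(r,3))
for n in("side","top"):
    p=read_camera(n); a=cv2.cvtColor(p["image"],cv2.COLOR_RGB2BGR)[180:320,120:320]; cv2.imwrite(f"pics/{sys.argv[1]}{n}.png",cv2.resize(a,None,fx=3.5,fy=3.5))
E
python3 st.py; python3 l.py l3
```

```text
t 26.07 q [ 0.4763  0.1283  2.1123 -0.1253  1.0004 -0.7548] pos [0.4282 0.2087 0.0707] w 0.0 F [-6.54 -0.21 29.72]
[[-0.9646  0.261  -0.0363]
 [ 0.2636  0.9549 -0.1371]
 [-0.0011 -0.1418 -0.9899]]
F tool [  6.216  -6.123 -29.15 ]
0.75 [-0.24  0.18 -1.33] [0.102 0.001 0.001]
0.9 [-0.24  0.02 -0.06] [-0.003  0.001  0.001]
0.9 [-0.24  0.02  0.24] [-0.003  0.001  0.001]
0.9 [-0.24  0.02  0.54] [-0.003  0.001  0.001]
```

View pics/l3side.png

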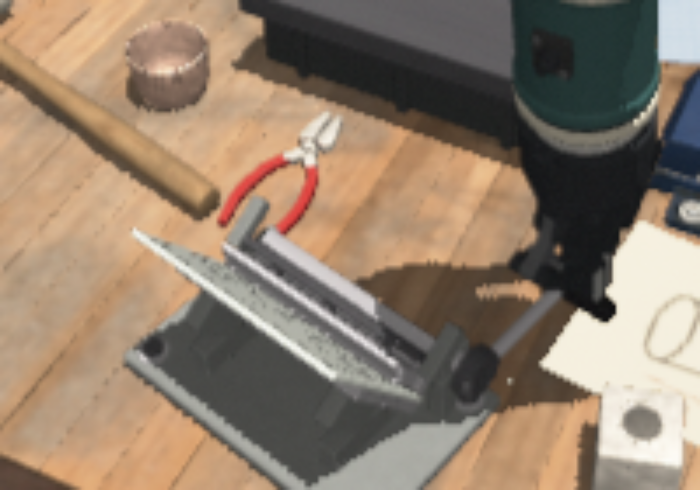

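Call:
{"fn": "play_rows", "kwargs": {"slide": [[0, 0, 0], [0, 0, -0.5], [0, 0, -1.5], [0, 0, -3], [0, 0, -6], [0, 0, -9], [0, 0, -12], [0, 0, -15], [0, 0, -18], [0, 0, -20], [0, 0, -20]], "delta_rot": [[0, 0, 0], [0, 0, 0], [0, 0, 0], [0, 0, 0], [0, 0, 0], [0, 0, 0], [0, 0, 0], [0, 0, 0], [0, 0, 0], [0, 0, 0], [0, 0, 0]]}}

```text
time: 27.08
tool_pos: [0.438, 0.2379, 0.2754]
tcp_rot: [-0.417, -3.096, 0.212]
wrist_force: [0.3, 0.1, 0.1]
width: -0.0
```

```bash
python3 st.py
python3 - <<'E'
from lev import *
for n in("side","top"):
    p=read_camera(n); np.savez(f"q_{n}.npz",**p); W=cloud(p); im=p["image"].astype(int)
    m=(im.max(-1)<60)&(W[...,0]>.39)&(W[...,0]<.48)&(W[...,1]>.17)&(W[...,1]<.25)&(W[...,2]>.03)&(W[...,2]<.1)
    if m.sum(): print(n,m.sum(),"handle median",np.median(W[m],0),"max z",W[m].max(0),"expect",Hd_(.9))
    for t in ("lever_handle","sheet_right_edge","sheet_left_edge"):
        for r in landmark_of(t,p)[:1]: print(n,t,r["conf"],np.round(r["at"],1),dep(p,*r["at"]))
    save(p,f"end_{n}.png")
rest=[floor+Rc@[x,y,.002] for x,y in((-.08,0),(.08,0),(.08,.12),(-.08,.12))]
for n,(v0,v1,u0,u1),f in (("side",(220,340,140,300),4.8),("top",(140,260,110,220),5)):
    P=dict(np.load(f"q_{n}.npz")); a=cv2.cvtColor(P["image"],cv2.COLOR_RGB2BGR)[v0:v1,u0:u1]; a=cv2.resize(a,None,fx=f,fy=f,interpolation=cv2.INTER_CUBIC)
    q=np.array([[(proj(P,w)[0]-u0+.5)*f,(proj(P,w)[1]-v0+.5)*f] for w in rest]).round().astype(int); cv2.polylines(a,[q],True,(0,0,255),1)
    cv2.imwrite(f"pics/fin_{n}.png",a)
E
```

```text
t 27.08 q [ 0.5167 -0.0323  1.8716 -0.1032  1.3939 -0.7635] pos [0.438  0.2379 0.2754] w -0.0 F [0.26 0.08 0.09]
[[-0.9645  0.2626 -0.0282]
 [ 0.2639  0.9554 -0.1327]
 [-0.0079 -0.1355 -0.9908]]
side 124 handle median [0.431 0.215 0.063] max z [0.454 0.223 0.067] expect [0.43  0.206 0.055]
side lever_handle 0.62 [283.3 261.8] [0.437 0.215 0.066]
side sheet_right_edge 0.57 [212.5 275.2] [0.563 0.308 0.065]
side sheet_left_edge 0.61 [187.4 264.2] [0.594 0.345 0.128]
top 56 handle median [0.434 0.21  0.061] max z [0.453 0.218 0.069] expect [0.43  0.206 0.055]
top lever_handle 0.59 [199.5 247.3] [0.432 0.208 0.003]
top sheet_right_edge 0.86 [170.1 194.5] [0.576 0.284 0.068]
top sheet_left_edge 0.82 [138.1 183.5] [0.595 0.355 0.139]
```

View pics/fin_side.png

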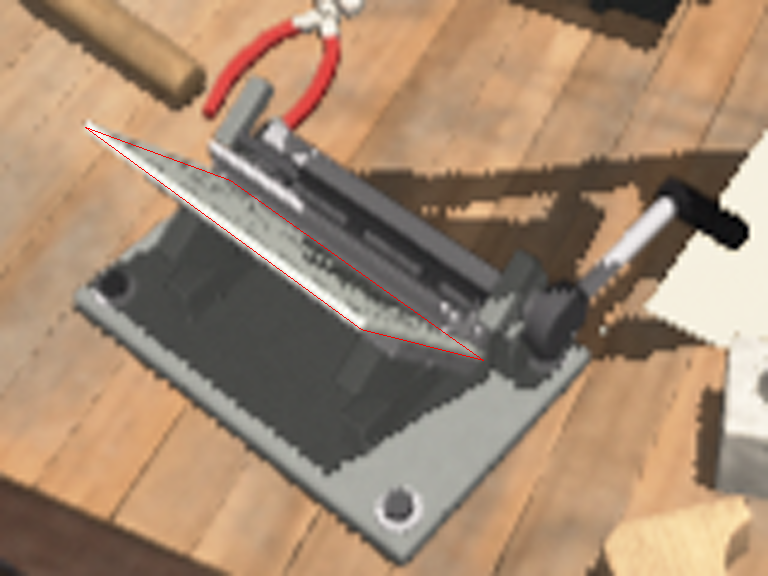

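View pics/fin_top.png

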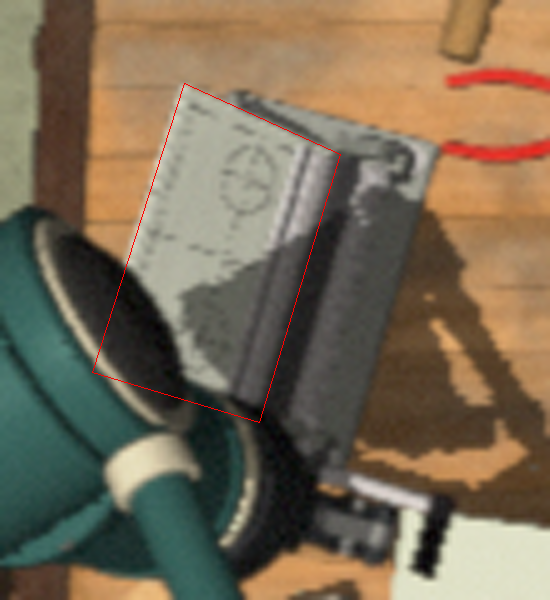

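View pics/end_side.png

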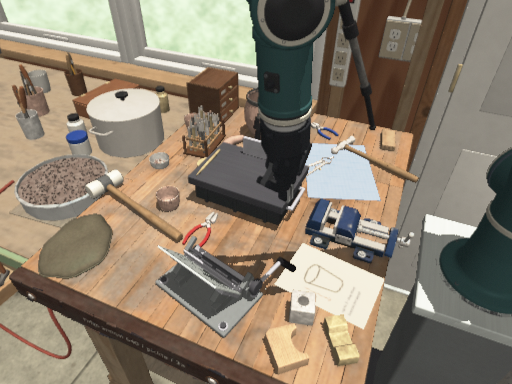

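Run:
```python
from lev import *
p,M=tp(.9,np.radians(8),3,0); p=p-xc*.0025
for ex in (-.02,-.006,0,.004): print(ex,rel(p+ex*M[:,2],M))
```

```text
-0.02 (array([-0.102,  0.125, 17.823]), array([-0.005, -0.001,  0.   ]))
-0.006 (array([-0.103,  0.132, 19.223]), array([-0.005, -0.001,  0.   ]))
0 (array([-0.104,  0.135, 19.823]), array([-0.005, -0.001,  0.   ]))
0.004 (array([-0.105,  0.137, 20.223]), array([-0.005, -0.001,  0.   ]))
```

Call:
{"fn": "play_rows", "kwargs": {"slide": [[-0.1, 0.1, 2], [-0.1, 0.13, 5], [-0.1, 0.13, 8], [-0.1, 0.13, 11], [-0.1, 0.13, 14], [-0.1, 0.13, 16.5], [-0.1, 0.13, 18], [-0.1, 0.13, 18.8], [-0.1, 0.13, 19], [-0.1, 0.13, 19], [-0.1, 0.13, 19]], "delta_rot": [[0, 0, 0], [0, 0, 0], [0, 0, 0], [-0.005, 0, 0], [-0.005, 0, 0], [-0.005, 0, 0], [-0.005, 0, 0], [-0.005, 0, 0], [-0.005, 0, 0], [-0.005, 0, 0], [-0.005, 0, 0]]}}

```text
time: 28.4
tool_pos: [0.4293, 0.2106, 0.0804]
tcp_rot: [-0.416, -3.088, 0.214]
wrist_force: [1.1, -0.6, -0.1]
width: 0.003
```

Call:
{"fn": "play_rows", "kwargs": {"slide": [[0, 0, 0.15], [0, 0, 0.3], [0, 0, 0.4], [0, 0, 0.4]], "delta_rot": [[0, 0, 0], [0, 0, 0], [0, 0, 0], [0, 0, 0]]}}

```text
time: 28.73
tool_pos: [0.4294, 0.2102, 0.0768]
tcp_rot: [-0.416, -3.089, 0.213]
wrist_force: [0.0, 0.3, 0.2]
width: 0.002
```

Call:
{"fn": "play_rows", "kwargs": {"slide": [[0, 0, 0.15], [0, 0, 0.3], [0, 0, 0.3], [0, 0, 0.3]], "delta_rot": [[0, 0, 0], [0, 0, 0], [0, 0, 0], [0, 0, 0]]}}

```text
time: 29.07
tool_pos: [0.4291, 0.2098, 0.0737]
tcp_rot: [-0.416, -3.088, 0.213]
wrist_force: [-0.6, 0.8, 1.4]
width: -0.0
```

Call:
{"fn": "play_rows", "kwargs": {"slide": [[0, 0, 0.1], [0, 0, 0.2], [0, 0, 0.2], [0, 0, 0.2]], "delta_rot": [[0, 0, 0], [0, 0, 0], [0, 0, 0], [0, 0, 0]]}}

```text
time: 29.4
tool_pos: [0.429, 0.2094, 0.0716]
tcp_rot: [-0.416, -3.088, 0.214]
wrist_force: [1.3, 0.5, 0.5]
width: -0.001
```

Call:
{"fn": "play_rows", "kwargs": {"slide": [[0, 0, 0.2], [0, 0, 0.3], [0, 0, 0.4], [0, 0, 0.4]], "delta_rot": [[0, 0, 0], [0, 0, 0], [0, 0, 0], [0, 0, 0]]}}

```text
time: 29.73
tool_pos: [0.4294, 0.2096, 0.0707]
tcp_rot: [-0.417, -3.088, 0.213]
wrist_force: [-6.7, -0.4, 20.0]
width: -0.003
```

Call:
{"fn": "play_rows", "kwargs": {"slide": [[0, 0, 0.6], [0, 0, 0.8], [0, 0, 0.8], [0, 0, 0.8]], "delta_rot": [[0, 0, 0], [0, 0, 0], [0, 0, 0], [0, 0, 0]]}}

```text
time: 30.07
tool_pos: [0.4297, 0.2097, 0.0698]
tcp_rot: [-0.419, -3.087, 0.213]
wrist_force: [-18.4, -1.9, 48.9]
width: -0.002
```

Call:
{"fn": "play_rows", "kwargs": {"slide": [[0, 0, 0.2], [0, 0, -0.5], [0, 0, -1.5], [0, 0, -3], [0, 0, -6], [0, 0, -9], [0, 0, -12], [0, 0, -15], [0, 0, -18], [0, 0, -20], [0, 0, -20], [0, 0, -20]], "delta_rot": [[0, 0, 0], [0, 0, 0], [0, 0, 0], [0, 0, 0], [0, 0, 0], [0, 0, 0], [0, 0, 0], [0, 0, 0], [0, 0, 0], [0, 0, 0], [0, 0, 0], [0, 0, 0]]}}

```text
time: 31.07
tool_pos: [0.4378, 0.2366, 0.2692]
tcp_rot: [-0.42, -3.09, 0.21]
wrist_force: [-1.2, 0.4, 0.6]
width: 0.003
```

```bash
python3 st.py
python3 - <<'E'
from h import *
p=read_camera("side"); save(p,"last_side.png"); a=cv2.imread("pics/last_side.png")[220:340,130:300]; cv2.imwrite("pics/last_c.png",cv2.resize(a,None,fx=4.5,fy=4.5,interpolation=cv2.INTER_CUBIC))
p=read_camera("top"); save(p,"last_top.png")
E
```

```text
t 31.07 q [ 0.5118 -0.0277  1.8785 -0.0989  1.3864 -0.7662] pos [0.4378 0.2366 0.2692] w 0.003 F [-1.17  0.37  0.58]
[[-0.9638  0.2644 -0.0345]
 [ 0.2666  0.9549 -0.1308]
 [-0.0016 -0.1352 -0.9908]]
```

View pics/last_c.png

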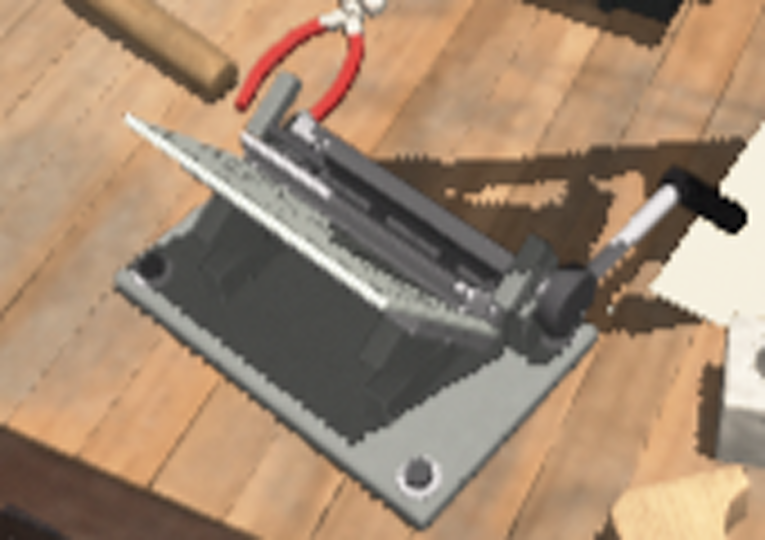

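View pics/last_top.png

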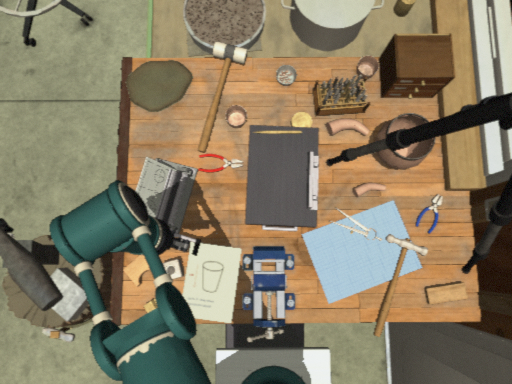

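The sheet stands in the slot, the lever is down and the bystanders look unmoved. Handing the job in.

```bash
python3 -c "
from workcell import *
print(finish_job())"
```

```text
the job is handed in; nothing more can be done
None
```

The job is done and handed in at about 31 s of the 67 s: the sheet is seated and centred in the clamp's slot, and the lever is all the way down.

**What I did:** I slid the sheet about 80 mm with closed fingertips until its left edge overhung the plate by about 44 mm. I pinched it at the middle of that edge and lifted it. I then lowered it down the slope into the slot, laid it against the rest and let go. Last, I pushed the lever down to its stop and drew the arm clear.

**What the last checks showed:**
- **Seating:** the sheet met the slot floor within 0.6 mm of the measured height, under 13 N along the slope. After clamping, its outline matched the predicted seated outline in both views. I judged the centring good to about 1 mm, from the overlay during insertion.
- **Lever:** depth readings put the handle about 4 mm high, roughly 0.85 rad instead of 0.90, which disagreed with the tool position during the push. So I pressed again: it met a hard stop at the height expected for 0.90 rad, with no spring-back, and I took that reading as right.
- **Forces:** the highest reading was about 53 N at the wrist, in that second press on the lever.
- **Other things:** those in view look unmoved in the last pictures. The arm hid part of the top view near the forming block.

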